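# Book out a cast ingot with the code reader and tip it into the bin

### The job

Pick up the hand-held code reader and point its window at the middle of the code plate on the ingot that has one, square to the plate and about 10 cm away, and keep it still there for a good second without touching the ingots with it. Then, with the reader laid back on its mat right way up, slide that ingot along the table (do not lift it) over the open end until it tips right into the bin. Leave the plain ingot, the jar, the pen and the wax where they are.

Things in the scene. Friction and masses are not known exactly. Their poses are not given: they have to be found in the camera images.
- reader_grip (a point): centre of the barrel of the hand-held code reader, half-way up: a grey plastic bar with a black, slightly wider head. Overall 133 long (with tail stub), barrel 28 wide, 31 high, weight 0.16 kg; it lies on its flat underside, this point 16 mm above it. Its x axis runs along the reader towards the window (the way it looks), z up. The barrel's flat sides can be gripped across y anywhere from 45 mm behind this point to 35 mm in front of it; from 41 mm in front the head is 42 wide
- reader_window (a point): middle of the reader's front window, on the end of the head, 73 mm in front of reader_grip along the reader's x axis and at the same height; the reader looks straight out along x (same axes as reader_grip)
- reader: the reader as a whole; origin in its underside, 6 mm in front of reader_grip, axes as reader_grip
- reader_mat: black rubber mat on the bench, 165 x 90 and 4 mm thick, fixed, on which the reader lies at the start; origin at the centre of its underside (bench top), its x axis along its length; the barrel's centre belongs over the middle of the mat, within about 40 mm
- code_plate (a point): middle of the white code plate (36 x 30, printed with a black square pattern) on one sloping side of the plated ingot, the side that faces away from the bin (roughly -y). z axis: straight out of the plate's face, 30 degrees above level; x axis: level, along the plate; y axis: up the slope
- plated_ingot_centre (a point): inside the brass ingot that carries the code plate, on its upright axis 20 mm above its underside; axes as the ingot's: z up, y across from the plate side to the opposite side, which faces the bin. Ingot: foot 80 x 80 with an upright lip 10 mm high all round, sides above it drawn in at 30 degrees from upright, flat top about 40 x 40, 45 high, about 1.3 kg; push it on the lip or just above it (takes up to about 12 N)
- plated_ingot: the same ingot; origin at the centre of its underside
- plain_ingot_centre (a point): the same point of the other ingot, of the same shape and size but with no code plate; it stands beside the first in the other lane, 120 mm between the lanes, and must stay there
- slide_table: low fixed slide table, 250 (x) x 260 (y) and 70 high with a smooth steel top, on which both ingots stand; origin at the centre of its underside. Lips 8 mm high along its two x sides; both y ends are open. The ingots slide along its +y; its +y end, 130 mm from its origin, stands above the bin
- bin: open grey steel bin standing against the table's +y end, fixed, 260 (x) x 165 (y), rim about 59 high and lower than the table, 5 mm walls; origin at the centre of its underside, axes as the table's, 215 mm from the table's origin along y. An ingot tips when its centre has passed the table's end, and must be pushed on until it drops clear of the edge
- pickle_jar: small jar with black cap, 44 wide, 47 high, stands on the bench; leave it. Origin at the centre of its underside
- marker_pen: black marker pen, 131 x 12, lies on the bench; leave it. Origin in its middle at the underside
- wax_lump: yellow wax lump, 41 x 50 x 19, on the bench; leave it. Origin at the centre of its underside

How it is judged:
By the outcome, as a careful person would: the job done as asked, in the order asked, and still so for the second after the job is handed in, with the robot touching nothing.
It also fails if it takes over 64 s, if anything falls off the work surface, if the arm or the gripper's body presses on something with over 40 N, if the wrist force passes 120 N, or if a joint passes its speed limit or range.

### The arm

A 6-joint arm with a two-finger parallel gripper is mounted at the origin on a cart in front of the work surface, level with it; the furniture and walls round the work are solid. World frame = base frame: x ahead of the robot, y to its left, z up, the work surface at z = 0. Lengths are in mm, angles in degrees, forces in N, time in s.
With the tool pointing down it reaches from about 300 to 850 mm from the base axis. Payload 4.2 kg.
Tool frame: the origin (TCP) lies at the very end of the fingers, on their centre line; the grasp point (between the pads) lies 19 mm behind it; x points along the fingers, y is the direction in which the jaws open and shut, and the axes are right-handed (so a half turn about x gives the same grasp; the last joint's range is limited). The gripper opens to 91 mm and grips with 3 to 60 N. Pads are 32 mm wide; open, the fingers measure 118 mm over their backs; the gripper's body (76 mm by 178 mm) begins 60 mm behind the grasp point.
Start: joints at [-70.015, 18.312, 89.639, -0, 72.044, -1.146], TCP at [207.29, -536.353, 213.976] pointing down, gripper open.
Joint ranges: [-177.97, 177.97], [-48.28, 115.42], [12.27, 149.76], [-77.06, 257.06], [2.81, 150.46], [-146.56, 146.56]. Speed limits (degrees/s): [147.25, 147.25, 180, 180, 180, 180].

### API

Orientations are given as [roll, pitch, yaw] about the fixed x, y, z axes, in that order (R = Rz(yaw) Ry(pitch) Rx(roll)).
In Python, from workcell import sensors, grab_frame, job_done, finder gives the robot as it stands.
- The arm moves only by the tool play_rows, never from a script. Its argument "motion" is a list of rows, each a list of 5 numbers: the shift along the world's x, y, z in m, then the turn about the world's z in rad, then the opening, from 0 (shut) to 1 (fully open). In form: [[tx, ty, tz, roll, fingers], ...]. A call has exactly 8 rows; each row is the pose to reach, as a shift and turn from the pose commanded when the call began; what a row does not reach only later rows make up. A row lasts 1/12 s, in which the tool goes at most 41.7 mm and 7.16 degrees, less where a joint would pass 70% of its speed; a pose out of reach is approached as far as the arm can. A call with a gripper value outside its range is refused whole. The fingers move at their own pace and stop on an object; "squeeze" is the grip in N (left out, the last holds). Time passes only in rows, so rows that repeat a pose let the fingers close, or fill a call up. It gives the time, the measured TCP pose, the force and the opening at its end, in the units of the state.
- sensors.state(): the state, without advancing time (a new reading comes with each control period).
- grab_frame(name): name is "side" or "top"; returns a dict with "img" (384x512x3 uint8, blue, green, red), "fx", "fy", "cx", "cy" (pixels), "rvec" (rotation vector, rad) and "tvec" (3), from world to camera coordinates, as OpenCV has them. Camera axes: x right, y down, z forward; pixel columns grow to the right and rows downward; lengths in mm; the calibration is good to about 2 mm. A picture is of the moment at which its call begins. There is no depth.
- job_done(): hands the job in, once; it reports no verdict.
Trained networks look in a picture, given as the dict that the camera call returned (one of the last four; its "shot" number tells which), for a name from the list of things; names that differ only in an ending like _2 or _b are one class to them, and where a whole thing is asked for, a point or a joint stands for the part that bears it (a point fixed in the world has none). Each returns a list of dicts, best first, with "conf" (0 to 1); they miss things now and then, are a little off and sometimes report something else, mostly with a low value. They report only what shows in the picture. A call takes as long as a camera call.
- finder.spot_in(picture, label): "point" ([column, row] in pixels, amid what is visible of it).
- finder.spot_point(picture, label): "point" ([column, row] in pixels: a listed point, or the origin of a listed thing).
The state is a dict: "time_s": time; "qpos": joint angles; "qvel": joint speeds; "effort": joint torques, N m; "ee_pos": TCP position; "ee_rot": TCP orientation; "force": force on the tool from outside, world axes, zero at the start; "torque": the same for the moment, N m; "gripper_width": finger opening in mm.
Only numpy, scipy, OpenCV 4.12 (cv2) and the standard library are available. Lean on these libraries where they do the work, as an engineer would, in place of code of your own. Each camera call takes 0.05 s, during which the arm holds its last target.

## Working session

There is one attempt and no reset: what is moved stays moved. The work goes in short steps, Python scripts to look and compute and a tool call to move; the robot and the scene stay as the last step left them, time stands still between calls to the robot, and variables do not carry over. Pictures are saved under pics/ and viewed, and the job is handed in when it is done.

Besides the shell and the picture viewer there is one more tool, called after "Call:" by a JSON object that holds its "name" and its "arguments", one argument or row to a line. play_rows: Moves the arm, as the interface text tells. Its arguments: {"type":"object","properties":{"motion":{"type":"array","items":{"type":"array","items":{"type":"number"}}},"squeeze":{"type":"number"}},"required":["motion"]}

```bash
ls; mkdir -p pics; cat > h.py <<'E'
import numpy as np, cv2
from workcell import sensors, grab_frame, finder
def cam(f):
    R=cv2.Rodrigues(np.array(f["rvec"],float))[0]; t=np.array(f["tvec"],float).ravel()
    K=np.array([[f["fx"],0,f["cx"]],[0,f["fy"],f["cy"]],[0,0,1.]])
    return K,R,t
def proj(f,P):
    K,R,t=cam(f); p=cv2.projectPoints(np.array(P,float).reshape(-1,3),R,t,K,None)[0].reshape(-1,2); return p
def ray(f,px):
    K,R,t=cam(f); d=R.T@np.linalg.solve(K,[px[0],px[1],1.]); return -R.T@t, d/np.linalg.norm(d)
def onz(f,px,z):
    o,d=ray(f,px); return o+d*(z-o[2])/d[2]
def tri(fs,pxs):
    A=np.zeros((3,3));b=np.zeros(3)
    rs=[ray(f,p) for f,p in zip(fs,pxs)]
    for o,d in rs:
        M=np.eye(3)-np.outer(d,d);A+=M;b+=M@o
    X=np.linalg.solve(A,b)
    return X,[float(np.linalg.norm((np.eye(3)-np.outer(d,d))@(X-o))) for o,d in rs]
E
python3 - <<'E'
from h import *
np.set_printoptions(suppress=True,precision=2)
s=sensors.state();print(s)
F={n:grab_frame(n) for n in("side","top")}
for n,f in F.items():
    cv2.imwrite(f"pics/{n}0.png",f["img"]); K,R,t=cam(f);print(n,-R.T@t,R[2],f["fx"])
L=["reader_grip","reader_window","reader","reader_mat","code_plate","plated_ingot_centre","plated_ingot","plain_ingot_centre","slide_table","bin","pickle_jar","marker_pen","wax_lump"]
for l in L:
    r={n:finder.spot_point(f,l)[:2] for n,f in F.items()}
    print(l,{n:[(np.round(d["point"],1).tolist(),round(d["conf"],2)) for d in v] for n,v in r.items()})
    if r["side"] and r["top"]:
        print("   ",tri([F["side"],F["top"]],[r["side"][0]["point"],r["top"][0]["point"]]))
E
```

```text
pics
{'time_s': 0.0, 'qpos': array([-70.01,  18.35,  89.71,   0.  ,  72.04,  -1.14]), 'qvel': array([ 0.02,  0.05,  0.11,  0.09, -0.01,  0.05]), 'effort': array([  0.  , -41.25, -23.2 ,   0.07,   0.05,  -0.  ]), 'ee_pos': array([ 207.12, -535.86,  213.1 ]), 'ee_rot': array([-91.27,  89.9 , 109.86]), 'force': array([-0.35, -0.09,  0.99]), 'torque': array([ 0.02, -0.  , -0.01]), 'gripper_width': 91.51355723547871}
side [ 328.34 1121.37  793.  ] [ 0.18 -0.83 -0.53] 395.4990137498236
top [ 289.33   -3.13 1115.17] [ 0.25  0.07 -0.97] 354.0007932600407
reader_grip {'side': [([312.4, 162.0], 0.65)], 'top': [([371.8, 267.3], 0.98)]}
    (array([ 447.17, -320.47,   23.93]), [0.19965974081300367, 0.19965974081312365])
reader_window {'side': [([315.1, 168.8], 0.55)], 'top': [([356.3, 270.7], 0.8), ([304.0, 219.0], 0.67)]}
    (array([ 427.74, -279.5 ,   16.35]), [2.9005509026043614, 2.900550902604324])
reader {'side': [([313.7, 169.0], 0.26)], 'top': [([372.2, 264.0], 0.88), ([302.1, 215.4], 0.63)]}
    (array([ 450.98, -329.13,  -10.81]), [11.180651562506874, 11.180651562506709])
reader_mat {'
[... 798 characters left out ...]
1, 205.5], 0.91), ([249.7, 166.1], 0.4)], 'top': [([286.9, 199.4], 0.7)]}
    (array([586.18, -19.23, -14.6 ]), [2.8316737321082375, 2.831673732108494])
bin {'side': [([240.4, 235.3], 0.71)], 'top': [([228.0, 175.0], 0.72)]}
    (array([608.31, 188.61,   6.04]), [0.43464686668887637, 0.4346468666888608])
pickle_jar {'side': [], 'top': [([343.6, 182.6], 0.62)]}
marker_pen {'side': [([271.9, 167.1], 0.42), ([284.7, 167.5], 0.42)], 'top': [([224.8, 171.3], 0.15)]}
    (array([532.88, 156.5 , 249.35]), [12.483478070338782, 12.483478070338903])
wax_lump {'side': [([294.5, 309.0], 0.58)], 'top': [([132.7, 217.7], 0.73)]}
    (array([390.99, 436.45,   5.22]), [3.703878658094762, 3.703878658094669])
```

```bash
python3 -c "
import cv2
for n in('side','top'):
    i=cv2.imread(f'pics/{n}0.png'); cv2.imwrite(f'pics/{n}0b.png',cv2.resize(i,(800,600),interpolation=cv2.INTER_CUBIC))
i=cv2.imread('pics/top0.png'); cv2.imwrite('pics/top0c.png',cv2.resize(i[160:310,200:400],(800,600),interpolation=cv2.INTER_CUBIC))
"
```

```text
(no output)
```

View pics/side0b.png

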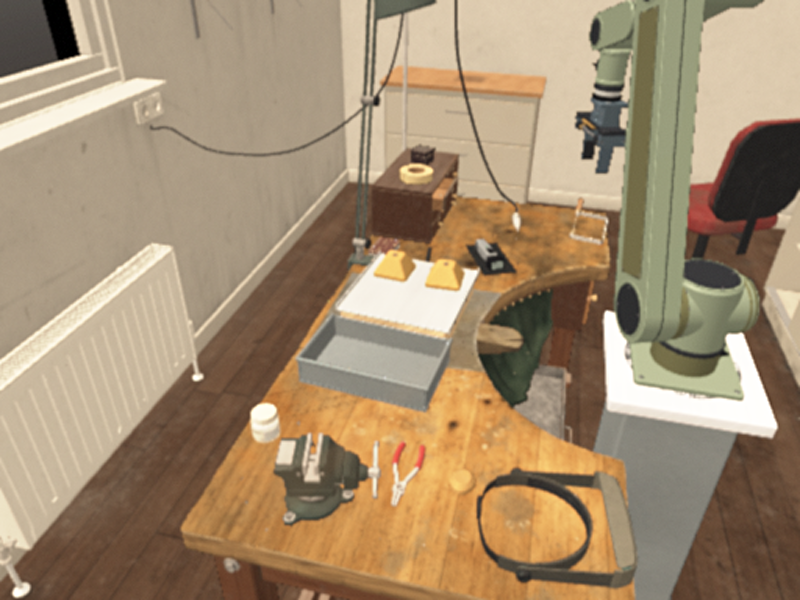

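View pics/top0b.png

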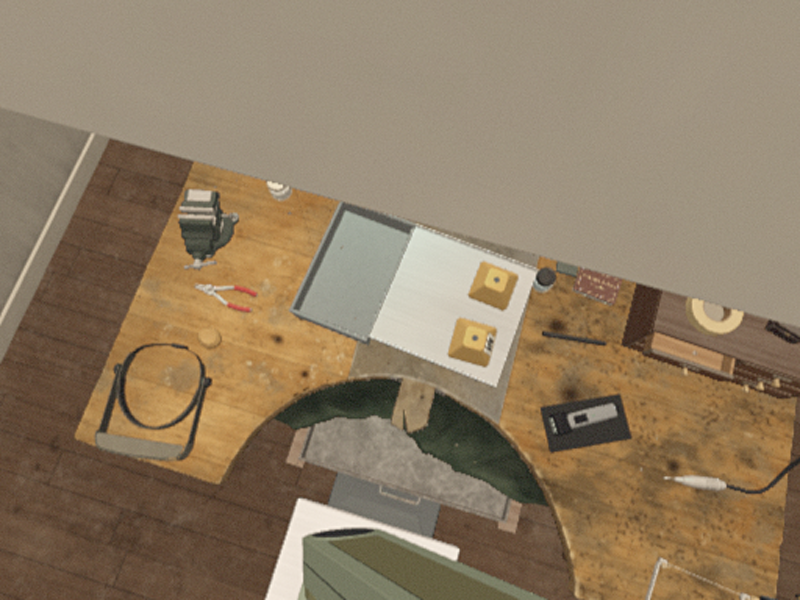

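View pics/top0c.png

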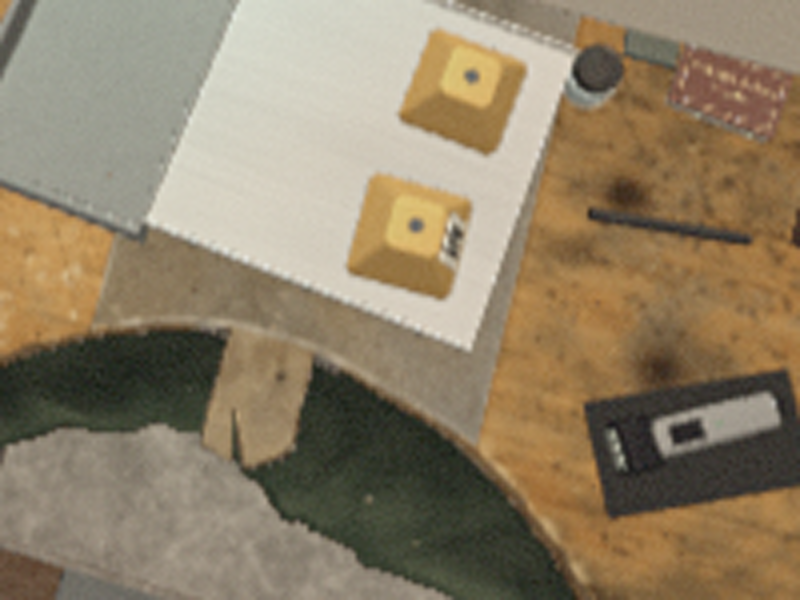

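```bash
python3 - <<'E'
from h import *
np.set_printoptions(suppress=True,precision=1)
F={n:grab_frame(n) for n in("side","top")}
f=F["top"]
c=lambda p:(200+p[0]/4-.375,160+p[1]/4-.375)
for n,p,z in [("tab -y-x",(470,349),70),("tab -y+x",(575,47),78),("tab +y-x",(148,220),70),
 ("mat a",(585,404),4),("mat b",(785,371),4),("mat c",(613,517),4),
 ("top a",(398,192),115),("top b",(448,207),115),("top c",(436,256),115),("top d",(386,243),115),("dot",(415,225),115),
 ("foot a",(368,174),80),("foot b",(471,198),80),("foot c",(444,298),80),("foot d",(348,268),80),
 ("pl dot",(472,76),115),("jar top",(599,68),47),("pen1",(590,213),8),("pen2",(748,240),8),
 ("rd head top L",(612,425),35),("rd head bot front",(622,470),35),("barrel tailtop",(773,394),35),("tail bot",(781,423),35),("barrel f top",(655,428),35),("barrel f bot",(662,460),35)]:
    print(n,onz(f,c(p),z))
for l in("reader_grip","reader_window","code_plate"):
    for k in F: 
        for d in finder.spot_point(F[k],l)[:2]: print(l,k,round(d["conf"],2),onz(F[k],d["point"],20 if "rea" in l else 100))
for l in("slide_table","bin"):
    for k in F: 
        for d in finder.spot_point(F[k],l)[:1]: print(l,k,round(d["conf"],2),onz(F[k],d["point"],0))
E
```

```text
tab -y-x [ 452.9 -140.8   70. ]
tab -y+x [ 700. -162.   78.]
tab +y-x [478.4 114.8  70. ]
mat a [ 447.1 -245.1    4. ]
mat b [ 515.8 -389.2    4. ]
mat c [ 370.6 -284.     4. ]
top a [541.  -57.7 115. ]
top b [540.5 -95.1 115. ]
top c [503.3 -95.6 115. ]
top d [502.3 -58.9 115. ]
dot [520.9 -75.6 115. ]
foot a [556.9 -34.4  80. ]
foot b [ 560.8 -113.2   80. ]
foot c [ 482.1 -112.2   80. ]
foot d [483.7 -38.7  80. ]
pl dot [641.7 -88.1 115. ]
jar top [ 700.5 -188.9   47. ]
pen1 [ 594.6 -215.1    8. ]
pen2 [ 608.7 -340.6    8. ]
rd head top L [ 433.3 -261.2   35. ]
rd head bot front [ 403.2 -275.3   35. ]
barrel tailtop [ 490.  -372.9   35. ]
tail bot [ 470.5 -382.7   35. ]
barrel f top [ 440.2 -292.6   35. ]
barrel f bot [ 418.7 -302.4   35. ]
reader_grip side 0.69 [ 436.2 -350.1   20. ]
reader_grip top 0.86 [ 441.3 -325.7   20. ]
reader_window side 0.61 [ 445.1 -273.7   20. ]
reader_window side 0.41 [390.3 449.8  20. ]
reader_window top 0.98 [ 415.  -268.8   20. ]
code_plate side 0.63 [519.7 -99.9 100. ]
code_plate top 0.63 [ 523.5 -100.1  100. ]
slide_table side 0.59 [585.7 -19.8   0. ]
slide_table top 0.84 [582.6 -18.3   0. ]
bin side 0.96 [610.6 198.6   0. ]
bin top 0.76 [608.8 181.9   0. ]
```

```bash
cat > ov.py <<'E'
from h import *
def box(x0,x1,y0,y1,z0,z1):
    P=[(x,y,z) for x in(x0,x1) for y in(y0,y1) for z in(z0,z1)]
    E=[(0,1),(2,3),(4,5),(6,7),(0,2),(1,3),(4,6),(5,7),(0,4),(1,5),(2,6),(3,7)]
    return [(P[a],P[b]) for a,b in E]
def tf(segs,pos,yaw,pitch=0):
    a,b=np.deg2rad(yaw),np.deg2rad(pitch)
    Rz=np.array([[np.cos(a),-np.sin(a),0],[np.sin(a),np.cos(a),0],[0,0,1]])
    Ry=np.array([[np.cos(b),0,np.sin(b)],[0,1,0],[-np.sin(b),0,np.cos(b)]])
    return [(Rz@Ry@np.array(p,float)+pos,Rz@Ry@np.array(q,float)+pos) for p,q in segs]
def ingot():
    L=box(-40,40,-40,40,0,10)
    c=[(-1,-1),(1,-1),(1,1),(-1,1)]
    for i in range(4):
        a,b=c[i],c[(i+1)%4]
        L.append(((40*a[0],40*a[1],10),(20*a[0],20*a[1],45)));L.append(((20*a[0],20*a[1],45),(20*b[0],20*b[1],45)))
    return L
def reader(): # origin reader_grip
    return box(-53,41,-14,14,-16,15)+box(41,73,-21,21,-16,15)
def draw(f,items,roi,name,w=800,h=600,dim=True):
    x0,y0,x1,y1=roi; s=min(w/(x1-x0),h/(y1-y0))
    im=cv2.resize(f["img"][y0:y1,x0:x1],None,fx=s,fy=s,interpolation=cv2.INTER_CUBIC)
    for segs,col in items:
        for p,q in segs:
            a=(proj(f,[p,q])+.5-[x0,y0])*s
            cv2.line(im,*[tuple(int(v) for v in r) for r in a],col,1,cv2.LINE_AA)
    cv2.imwrite(name,im)
E
python3 - <<'E'
from ov import *
f=grab_frame("top")
it=[(tf(reader(),[452,-332,20],122),(0,255,0)),(tf(box(-82.5,82.5,-45,45,0,4),[443,-336.5,0],115.5),(255,255,0)),
(tf(ingot(),[520.5,-76,70],1),(0,0,255)),(tf(ingot(),[641,-88.5,70],-5),(0,0,255)),(tf(box(-125,125,-130,130,0,70),[583,-20,0],-5.5),(255,0,0))]
draw(f,it,(340,245,410,298),"pics/ov1.png")
draw(f,it,(270,160,350,220),"pics/ov2.png")
E
```

```text
(no output)
```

View pics/ov1.png

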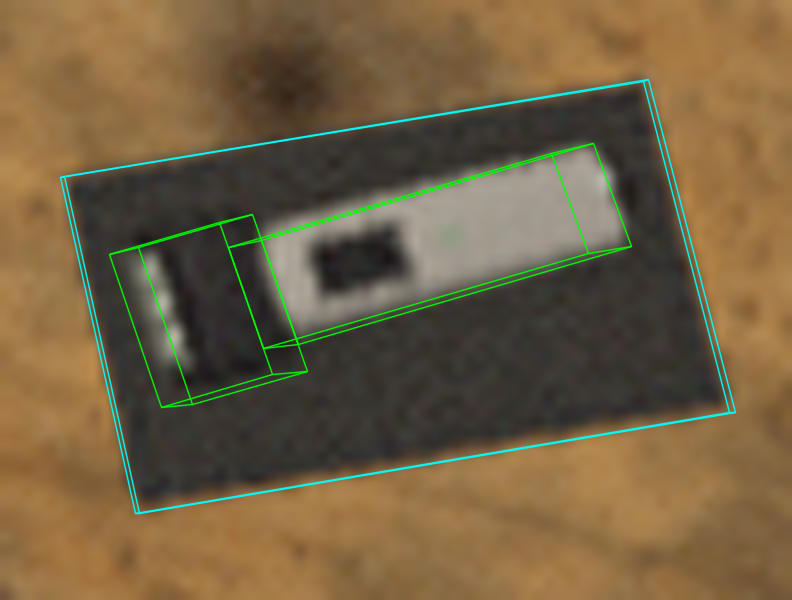

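View pics/ov2.png

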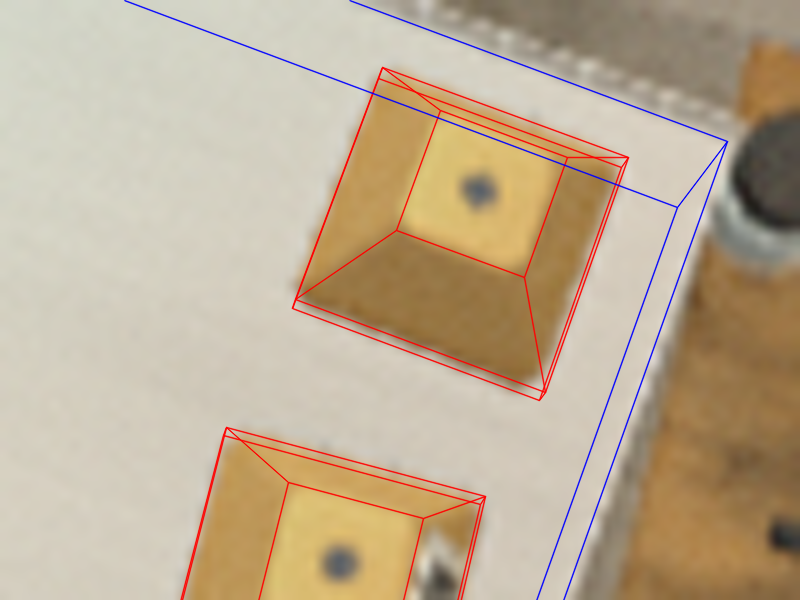

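```bash
cat > fit.py <<'E'
from ov import *
from scipy.optimize import minimize
S=8
def hullmask(f,P,roi):
    x0,y0,x1,y1=roi
    a=((proj(f,P)+.5-[x0,y0])*S)
    h=cv2.convexHull(a.astype(np.float32))
    m=np.zeros(((y1-y0)*S,(x1-x0)*S),np.uint8); cv2.fillConvexPoly(m,np.round(h*16).astype(np.int32),255,shift=4); return m
def pts(segs): return np.array([p for s in segs for p in s])
def yellow(f,roi,seed=None):
    x0,y0,x1,y1=roi
    im=cv2.resize(f["img"][y0:y1,x0:x1],None,fx=S,fy=S,interpolation=cv2.INTER_CUBIC).astype(int)
    m=((im[...,2]-im[...,0])>50).astype(np.uint8)
    n,l,st,_=cv2.connectedComponentsWithStats(m)
    k=1+np.argmax(st[1:,4]); m=(l==k).astype(np.uint8)
    c=cv2.findContours(m,cv2.RETR_EXTERNAL,cv2.CHAIN_APPROX_NONE)[0][0]
    h=cv2.convexHull(c); o=np.zeros_like(m); cv2.fillConvexPoly(o,h,255); return o
def fit(views,segs,z,x0):
    def cost(p):
        c=0
        for f,roi,m in views:
            r=hullmask(f,pts(tf(segs,[p[0],p[1],z],p[2])),roi)
            c+=1-np.count_nonzero(r&m)/np.count_nonzero(r|m)
        return c
    best=min((minimize(cost,x0+np.array(d),method="Nelder-Mead",options=dict(initial_simplex=x0+np.array(d)+np.array([[0,0,0],[5,0,0],[0,5,0],[0,0,4.]]))) for d in([0,0,0],[2,-2,-3],[-2,2,3])),key=lambda r:r.fun)
    return best.x,best.fun
E
python3 - <<'E'
from fit import *
np.set_printoptions(suppress=True,precision=2)
f=grab_frame("top");g=grab_frame("side")
a=(284,199,322,238)
m=yellow(f,a); print("plated top",fit([(f,a,m)],ingot(),70,np.array([520.5,-76,1.])))
b=(296,163,337,202)
mb=yellow(f,b); print("plain top",fit([(f,b,mb)],ingot(),70,np.array([641,-88,-5.])))
sa=(267,158,302,192); ms=yellow(g,sa)
print("plated side",fit([(g,sa,ms)],ingot(),70,np.array([520.5,-76,1.])))
print("plated both",fit([(f,a,m),(g,sa,ms)],ingot(),70,np.array([520.5,-76,1.])))
cv2.imwrite("pics/msk.png",np.hstack([m[:280,:280],mb[:280,:280],ms[:272,:280] if 0 else cv2.resize(ms,(280,280))]))
# reader barrel
x0,y0,x1,y1=340,245,410,298
im=cv2.resize(f["img"][y0:y1,x0:x1],None,fx=S,fy=S,interpolation=cv2.INTER_CUBIC).astype(int)
mm=((im.min(2)>100)).astype(np.uint8)
n,l,st,_=cv2.connectedComponentsWithStats(mm)
k=1+np.argmax(st[1:,4]);c=cv2.findContours((l==k).astype(np.uint8),cv2.RETR_EXTERNAL,cv2.CHAIN_APPROX_NONE)[0][0]
bx=cv2.boxPoints(cv2.minAreaRect(c))/S+[x0,y0]-.5
for q in bx: print(q,onz(f,q,35))
E
```

```text
plated top (array([521.84, -75.61,  -0.03]), np.float64(0.031478179656987626))
plain top (array([642.99, -86.98,  -6.44]), np.float64(0.03491897066532945))
plated side (array([518.2 , -84.75,  -6.7 ]), np.float64(0.5112334882359398))
plated both (array([522.01, -75.93,  -0.02]), np.float64(0.5609618544746966))
[362.09 264.64] [ 444.85 -287.67   35.  ]
[392.59 256.47] [ 494.59 -371.15   35.  ]
[395.07 265.75] [ 469.55 -383.43   35.  ]
[364.58 273.92] [ 420.29 -300.43   35.  ]
```

View pics/msk.png

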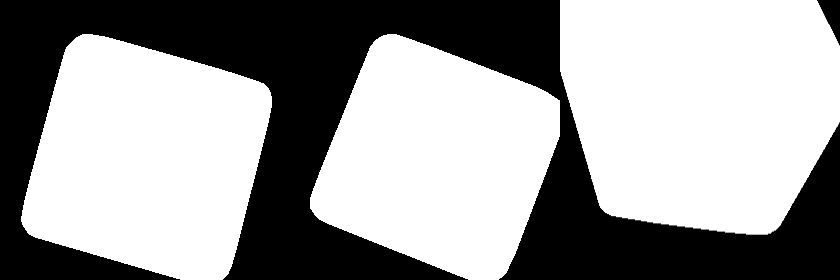

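```bash
python3 - <<'E'
from h import *
from scipy.spatial.transform import Rotation as R
np.set_printoptions(suppress=True,precision=3)
s=sensors.state()
M=R.from_euler("xyz",s["ee_rot"],degrees=True).as_matrix();print(M)
y=M[:,1];print("tool y ang",np.degrees(np.arctan2(y[1],y[0])),s["qpos"],s["ee_pos"])
g=grab_frame("top")
for p in((456,240),(443,215),(470,215),(462,268)):
    print(onz(g,(200+p[0]/4-.375,160+p[1]/4-.375),97.5))
E
```

```text
[[ 0.     0.361 -0.933]
 [-0.    -0.933 -0.361]
 [-1.     0.     0.   ]]
tool y ang -68.86857949720878 [-70.015  18.313  89.639  -0.001  72.044  -1.146] [ 207.285 -536.357  213.966]
[ 522.627 -108.355   97.5  ]
[538.013 -94.691  97.5  ]
[ 543.608 -113.708   97.5  ]
[ 503.806 -117.538   97.5  ]
```

```bash
python3 - <<'E'
from ov import *
f=grab_frame("top")
import numpy as np
def plate(c,yaw,w=36,h=30):
    s=np.deg2rad(60)
    L=[(-18,-15*np.cos(s),-15*np.sin(s)),(18,-15*np.cos(s),-15*np.sin(s)),(18,15*np.cos(s),15*np.sin(s)),(-18,15*np.cos(s),15*np.sin(s))]
    return tf([(L[i],L[(i+1)%4]) for i in range(4)],np.array(c),yaw)
it=[(tf(ingot(),[521.8,-75.6,70],0),(0,0,255)),(plate([521.8,-106.5,98],0),(0,255,0))]
draw(f,it,(285,198,325,228),"pics/ov3.png")
draw(f,[],(285,198,325,228),"pics/ov3b.png")
E
```

```text
(no output)
```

View pics/ov3.png

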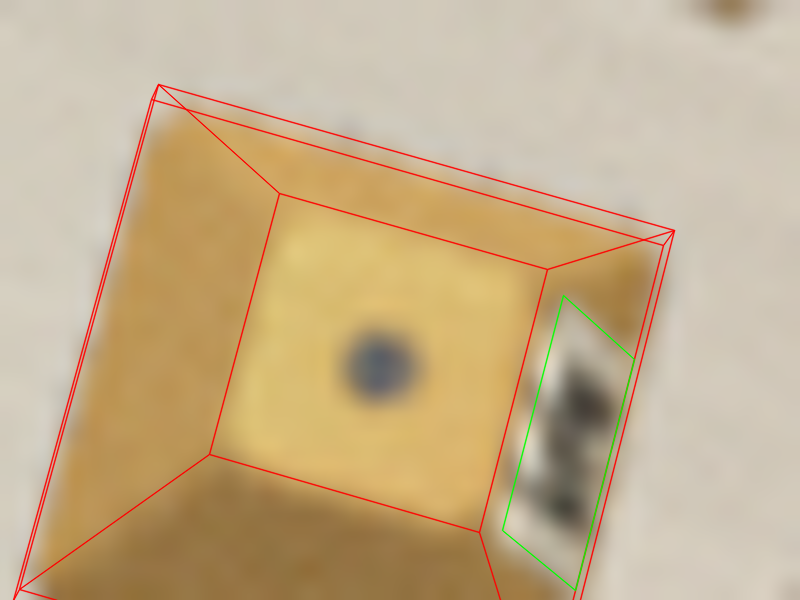

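Call:
{"name": "play_rows", "arguments": {
  "motion": [
    [0.015,0.01,0,0.1,1],
    [0.05,0.03,-0.01,0.22,1],
    [0.085,0.055,-0.02,0.34,1],
    [0.12,0.078,-0.03,0.46,1],
    [0.155,0.1,-0.04,0.58,1],
    [0.19,0.123,-0.05,0.7,1],
    [0.22,0.142,-0.06,0.82,1],
    [0.24,0.155,-0.064,0.94,1]
  ],
  "squeeze": 10
}}

```text
time_s: 2.92
ee_pos: [449.6, -378.6, 148.5]
ee_rot: [-156.2, 89.9, 99.2]
force: [-0.4, -0.6, -0.0]
gripper_width: 91.2
```

Call:
{"name": "play_rows", "arguments": {
  "motion": [
    [0.015,0.008,-0.01,0.12,1],
    [0.024,0.014,-0.02,0.24,1],
    [0.0262,0.017,-0.04,0.36,1],
    [0.0262,0.017,-0.055,0.48,1],
    [0.0262,0.017,-0.065,0.6,1],
    [0.0262,0.017,-0.07,0.7,1],
    [0.0262,0.017,-0.07,0.8,1],
    [0.0262,0.017,-0.07,0.8,1]
  ]
}}

```text
time_s: 3.58
ee_pos: [473.3, -364.2, 79.4]
ee_rot: [-163.3, 89.9, 137.7]
force: [-0.6, 0.0, -0.3]
gripper_width: 90.9
```

```bash
python3 - <<'E'
from ov import *
f=grab_frame("top");g=grab_frame("side")
it=[(tf(reader(),[453,-330,20],120.8),(0,255,0))]
draw(f,it,(340,235,420,295),"pics/a1.png")
draw(g,it,(275,130,355,190),"pics/a2.png")
E
```

```text
(no output)
```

View pics/a1.png

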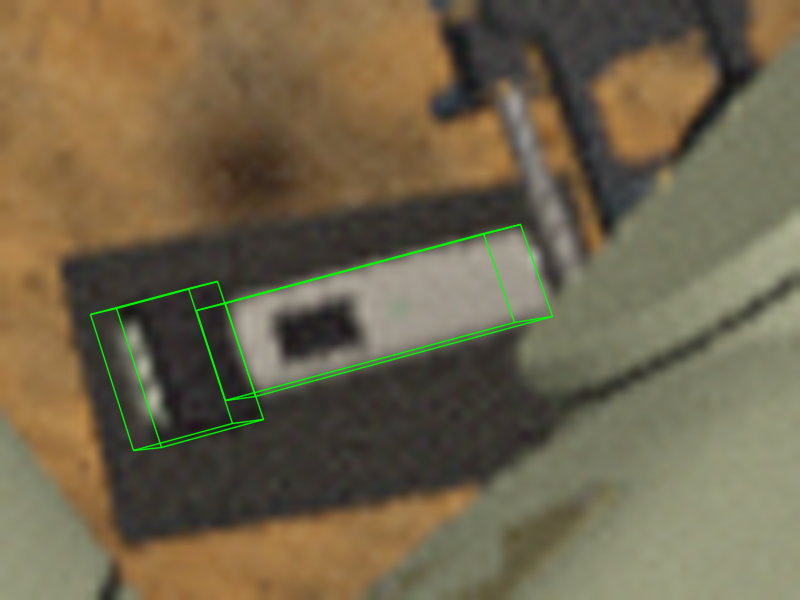

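View pics/a2.png

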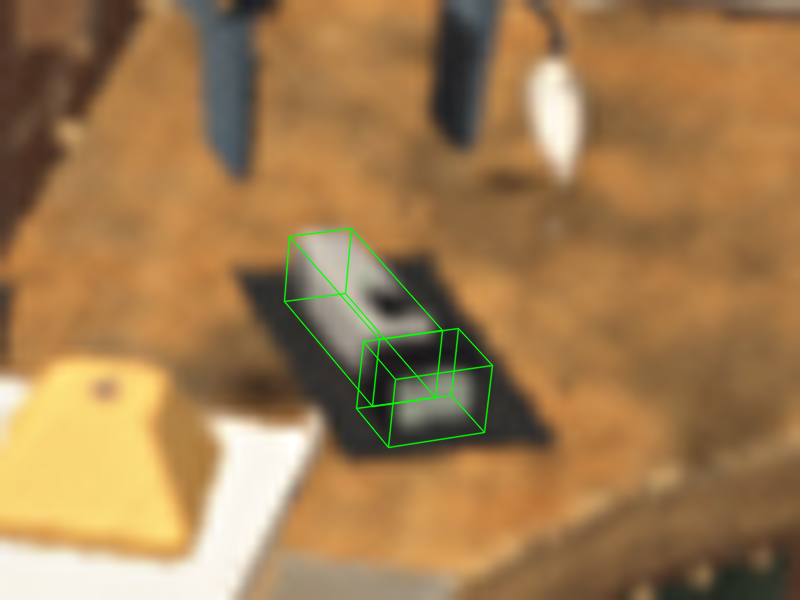

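Call:
{"name": "play_rows", "arguments": {
  "motion": [
    [0,0,-0.01,0,1],
    [0,0,-0.025,0,0.8],
    [0,0,-0.04,0,0.65],
    [0,0,-0.055,0,0.6],
    [0,0,-0.065,0,0.55],
    [0,0,-0.071,0,0.5],
    [0,0,-0.071,0,0.4],
    [0,0,-0.071,0,0.35]
  ],
  "squeeze": 3
}}

```text
time_s: 4.35
ee_pos: [473.6, -364.5, 9.0]
ee_rot: [49.1, 90.0, -10.1]
force: [0.1, 0.1, -0.0]
gripper_width: 47.7
```

Call:
{"name": "play_rows", "arguments": {
  "motion": [
    [0,0,0,0,0.3],
    [0,0,0,0,0.25],
    [0,0,0,0,0.2],
    [0,0,0,0,0.15],
    [0,0,0,0,0.1],
    [0,0,0,0,0.1],
    [0,0,0,0,0.1],
    [0,0,0,0,0.1]
  ],
  "squeeze": 3
}}

```text
time_s: 5.02
ee_pos: [473.8, -364.9, 9.6]
ee_rot: [11.6, 89.9, -47.6]
force: [-1.2, -1.1, 5.2]
gripper_width: 28.7
```

Call:
{"name": "play_rows", "arguments": {
  "motion": [
    [0,0,0.003,0,0.1],
    [0,0.001,0.007,0,0.1],
    [-0.001,0.002,0.011,0,0.1],
    [-0.001,0.003,0.015,0,0.1],
    [-0.002,0.004,0.019,0,0.1],
    [-0.003,0.005,0.023,0,0.1],
    [-0.004,0.007,0.028,0,0.1],
    [-0.004,0.007,0.029,0,0.1]
  ],
  "squeeze": 3
}}

```text
time_s: 5.68
ee_pos: [469.5, -357.1, 38.9]
ee_rot: [32.9, 90.0, -26.3]
force: [-0.5, 0.3, -0.6]
gripper_width: 27.9
```

```bash
python3 - <<'E'
from ov import *
f=grab_frame("top");g=grab_frame("side")
draw(f,[],(340,235,420,295),"pics/b1.png")
draw(g,[],(275,130,355,190),"pics/b2.png")
E
```

```text
(no output)
```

View pics/b2.png

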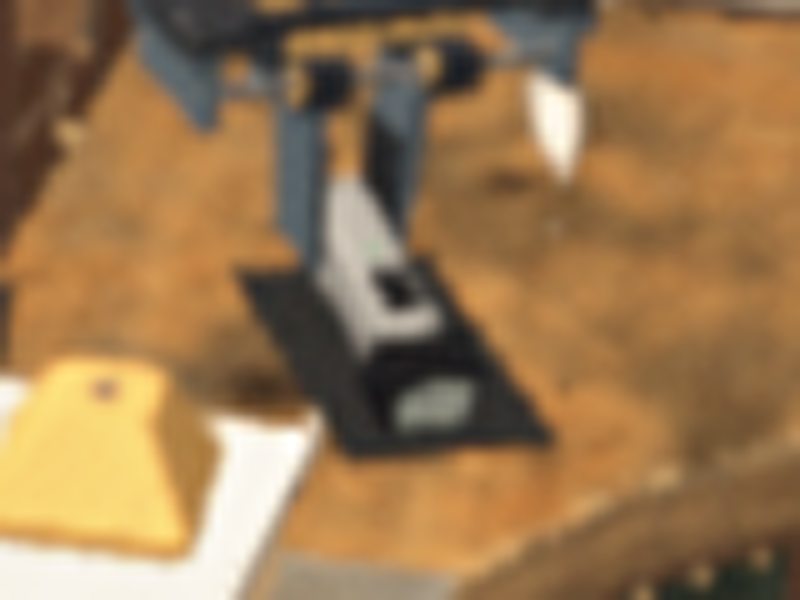

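Call:
{"name": "play_rows", "arguments": {
  "motion": [
    [-0.001,0.001,0.004,0,0.1],
    [-0.002,0.003,0.008,0,0.1],
    [-0.003,0.005,0.012,0,0.1],
    [-0.005,0.008,0.017,0,0.1],
    [-0.006,0.01,0.021,0,0.1],
    [-0.0075,0.0125,0.025,0,0.1],
    [-0.0077,0.013,0.0255,0,0.1],
    [-0.0077,0.013,0.0255,0,0.1]
  ],
  "squeeze": 3
}}

```text
time_s: 6.45
ee_pos: [461.8, -344.2, 64.0]
ee_rot: [28.0, 90.0, -31.2]
force: [0.6, 0.6, -0.3]
gripper_width: 27.8
```

Call:
{"name": "play_rows", "arguments": {
  "motion": [
    [0,0,0,0,0],
    [0,0,0,0,0],
    [0,0,0,0,0],
    [0,0,0.004,0,0],
    [0,0,0.012,0,0],
    [0,0,0.025,0,0],
    [0,0,0.03,0,0],
    [0,0,0.03,0,0]
  ],
  "squeeze": 35
}}

```text
time_s: 7.12
ee_pos: [462.7, -345.1, 95.0]
ee_rot: [22.0, 89.8, -37.2]
force: [0.0, -0.0, -1.3]
gripper_width: 27.8
```

```bash
python3 - <<'E'
from ov import *
f=grab_frame("top");g=grab_frame("side")
s=sensors.state();print(s["ee_pos"],s["ee_rot"],s["qpos"],s["time_s"],s["gripper_width"])
def rd(al,b): # reader grip at TCP grasp + along, pitch b
    return 
c=np.array(s["ee_pos"])+[0,0,16]
yaw=120.8+0;b=np.deg2rad(30)
d=np.array([np.cos(np.deg2rad(yaw))*np.cos(b),np.sin(np.deg2rad(yaw))*np.cos(b),-np.sin(b)])
it=[(tf(reader(),c+d*39,yaw,30),(0,255,0))]
draw(f,it,(340,235,420,295),"pics/c1.png")
draw(g,it,(275,130,355,190),"pics/c2.png")
np.save("c.npy",0)
E
```

```text
[ 461.74290501 -344.36970762   93.50779176] [ 25.72842527  89.98355863 -33.44665005] [-3.78604267e+01  2.41370157e+01  9.93660073e+01  1.51770370e-03
  5.64805844e+01 -6.86861893e+01] 7.2167 27.85428932933844
```

View pics/c1.png

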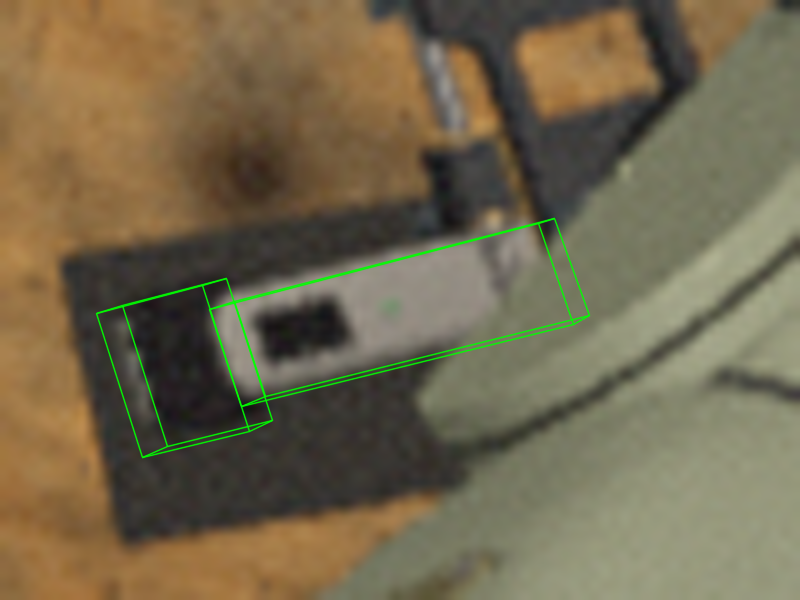

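View pics/c2.png

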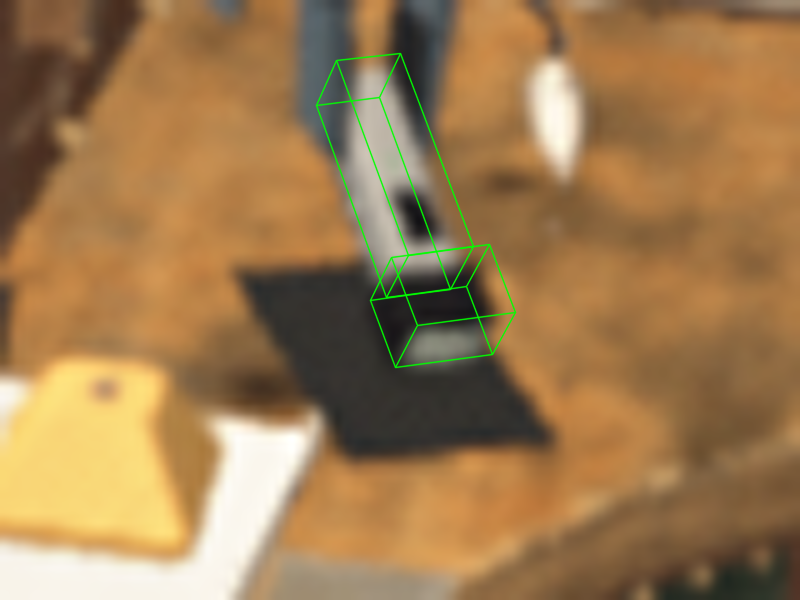

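Call:
{"name": "play_rows", "arguments": {
  "motion": [
    [0.002,0.002,0.015,-0.03,0],
    [0.008,0.007,0.035,-0.09,0],
    [0.018,0.016,0.055,-0.17,0],
    [0.029,0.025,0.075,-0.26,0],
    [0.04,0.034,0.09,-0.35,0],
    [0.05,0.041,0.097,-0.44,0],
    [0.057,0.045,0.1,-0.51,0],
    [0.059,0.045,0.1,-0.5376,0]
  ]
}}

```text
time_s: 7.88
ee_pos: [522.1, -298.5, 193.8]
ee_rot: [88.0, 89.9, -2.1]
force: [-0.1, 0.2, -1.5]
gripper_width: 27.7
```

```bash
python3 - <<'E'
from ov import *
f=grab_frame("top");g=grab_frame("side")
import pickle;pickle.dump((f,g),open("fr1.pkl","wb"))
s=sensors.state();print(s["ee_pos"],s["ee_rot"],s["time_s"],s["gripper_width"])
c=np.array(s["ee_pos"])+[0,0,11]
yaw=90;b=np.deg2rad(30)
d=np.array([0,np.cos(b),-np.sin(b)])
it=[(tf(reader(),c+d*40,yaw,30),(0,255,0))]
print(c+d*113)
for l in("reader_grip","reader_window"):
    r=[finder.spot_point(x,l)[:1] for x in(f,g)]; print(l,r, c+d*(40 if "grip" in l else 113))
    if r[0] and r[1]: print(tri([f,g],[r[0][0]["point"],r[1][0]["point"]]))
p=proj(f,[c+d*60])[0];x,y=int(p[0]-30),int(p[1]-22)
draw(f,it,(x,y,x+60,y+45),"pics/d1.png")
p=proj(g,[c+d*60])[0];x,y=int(p[0]-30),int(p[1]-22)
draw(g,it,(x,y,x+60,y+45),"pics/d2.png")
E
```

```text
[ 520.90473638 -298.91210323  192.72226764] [-116.54926221   89.93839054  153.53276928] 7.9833 27.748741209211744
[ 520.90473638 -201.0512326   147.22226764]
reader_grip [[{'point': [377.1, 231.5], 'conf': 0.74}], [{'point': [296.1, 129.6], 'conf': 0.77}]] [ 520.90473638 -264.27108708  183.72226764]
(array([ 518.21371866, -269.40891588,  181.42475217]), [1.6527586720807954, 1.6527586720808733])
reader_window [[{'point': [350.8, 227.5], 'conf': 0.85}], [{'point': [288.4, 142.7], 'conf': 0.73}]] [ 520.90473638 -201.0512326   147.22226764]
(array([ 525.89862488, -206.33860757,  151.37173503]), [7.8900004769569, 7.8900004769568])
```

View pics/d1.png

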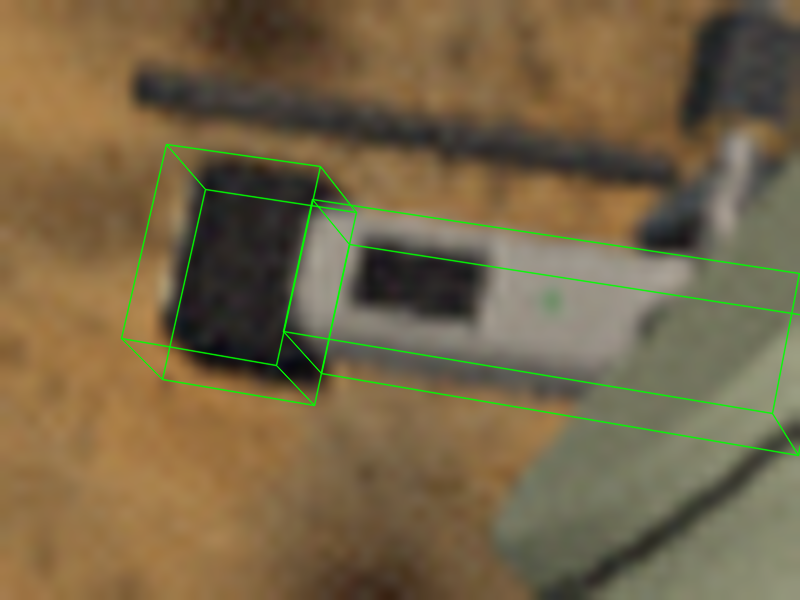

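View pics/d2.png

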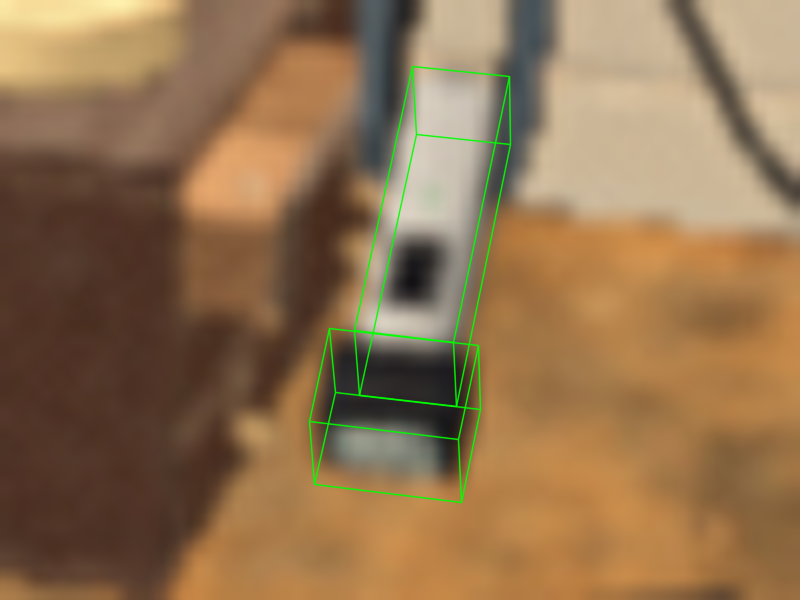

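Call:
{"name": "play_rows", "arguments": {
  "motion": [
    [0,0.002,0.0005,0,0],
    [0,0.005,0.001,0,0],
    [0,0.008,0.002,0,0],
    [0,0.011,0.0025,0,0],
    [0,0.012,0.0025,0,0],
    [0,0.012,0.0025,0,0],
    [0,0.012,0.0025,0,0],
    [0,0.012,0.0025,0,0]
  ]
}}

```text
time_s: 8.85
ee_pos: [520.8, -287.4, 196.0]
ee_rot: [42.3, 90.0, -47.6]
force: [-0.6, -0.3, -2.2]
gripper_width: 27.9
```

```bash
python3 - <<'E'
from ov import *
np.set_printoptions(suppress=True,precision=1)
W=[];G=[];P=[]
for i in range(4):
    f=grab_frame("top");g=grab_frame("side")
    for l,A in(("reader_grip",G),("reader_window",W),("code_plate",P)):
        r=[finder.spot_point(x,l)[:1] for x in(f,g)]
        if r[0] and r[1]:
            X,e=tri([f,g],[r[0][0]["point"],r[1][0]["point"]]); print(l,X,round(e[0],1)); 
            if e[0]<9:A.append(X)
s=sensors.state();print(s["ee_pos"],s["time_s"],s["force"])
for A in(G,W,P): print(np.mean(A,0))
draw(g,[],(262,115,322,160),"pics/e2.png")
draw(f,[],(300,190,390,255),"pics/e1.png")
E
```

```text
reader_grip [ 517.3 -249.7  180.9] 1.6
reader_window [ 632.7 -260.7 -165.5] 25.5
code_plate [ 585.4 -116.2  -67.8] 17.1
reader_grip [ 515.7 -257.   184.3] 2.6
reader_window [ 526.2 -192.9  157.8] 5.8
code_plate [522.6 -95.2  97.7] 0.2
reader_grip [ 515.2 -247.5  199.1] 6.2
reader_window [ 523.8 -198.4  144. ] 7.4
code_plate [ 525.  -101.5  100.8] 1.3
reader_window [ 520.6 -197.3  155.3] 4.5
code_plate [ 528.3 -106.1   98.3] 3.5
[ 520.8 -287.3  196. ] 10.45 [-0.3 -0.3 -1.9]
[ 516.1 -251.4  188.1]
[ 523.5 -196.2  152.3]
[ 525.3 -100.9   98.9]
```

View pics/e1.png

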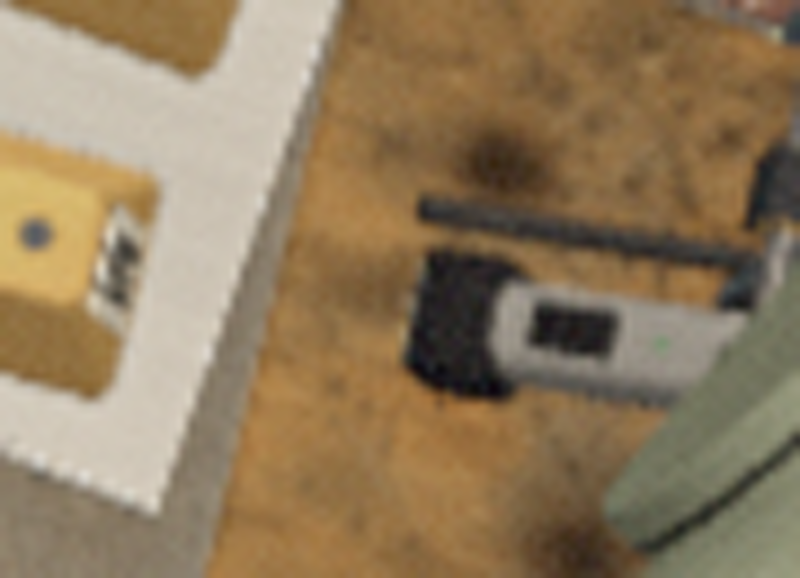

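Call:
{"name": "play_rows", "arguments": {
  "motion": [
    [0.001,0,0,0,0],
    [0.001,0,0,0,0],
    [0.001,0,0,0,0],
    [0.001,0,0,0,0],
    [0.001,0,0,0,0],
    [0.001,0,0,0,0],
    [0.001,0,0,0,0],
    [0.001,0,0,0,0]
  ]
}}

```text
time_s: 11.12
ee_pos: [521.8, -287.4, 196.0]
ee_rot: [72.7, 90.0, -17.3]
force: [-0.4, -0.3, -1.3]
gripper_width: 27.7
```

Call:
{"name": "play_rows", "arguments": {
  "motion": [
    [0,0,0,0,0],
    [0,0,0,0,0],
    [0,0,0,0,0],
    [0,0,0,0,0],
    [0,0,0,0,0],
    [0,0,0,0,0],
    [0,0,0,0,0],
    [0,0,0,0,0]
  ]
}}

```text
time_s: 11.78
ee_pos: [521.8, -287.3, 196.0]
ee_rot: [76.9, 90.0, -13.1]
force: [0.5, 0.7, -2.0]
gripper_width: 27.8
```

Call:
{"name": "play_rows", "arguments": {
  "motion": [
    [0,0,0,0,0],
    [0,0,0,0,0],
    [0,0,0,0,0],
    [0,0,0,0,0],
    [0,0,0,0,0],
    [0,0,0,0,0],
    [0,0,0,0,0],
    [0,0,0,0,0]
  ]
}}

```text
time_s: 12.45
ee_pos: [521.8, -287.4, 196.0]
ee_rot: [71.9, 90.0, -18.0]
force: [-0.4, 0.2, -1.9]
gripper_width: 27.9
```

```bash
python3 - <<'E'
from ov import *
import pickle
f=grab_frame("top");g=grab_frame("side")
pickle.dump((f,g),open("fr2.pkl","wb"))
c=np.array(sensors.state()["ee_pos"])+[0,0,11]
ims=[]
for th,L in((30,113),(32,108),(27,113)):
    b=np.deg2rad(th);d=np.array([0,np.cos(b),-np.sin(b)])
    it=[(tf(reader(),c+d*(L-73),90,th),(0,255,0))]
    draw(f,it,(335,215,385,250),"pics/t1.png",400,300);draw(g,it,(270,120,310,150),"pics/t2.png",400,300)
    a,bb=cv2.imread("pics/t1.png"),cv2.imread("pics/t2.png"); h=min(a.shape[0],bb.shape[0]);ims.append(np.hstack([a[:h],bb[:h]])[:,:800])
cv2.imwrite("pics/g1.png",cv2.resize(np.vstack(ims),(680,600)))
E
```

```text
(no output)
```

View pics/g1.png

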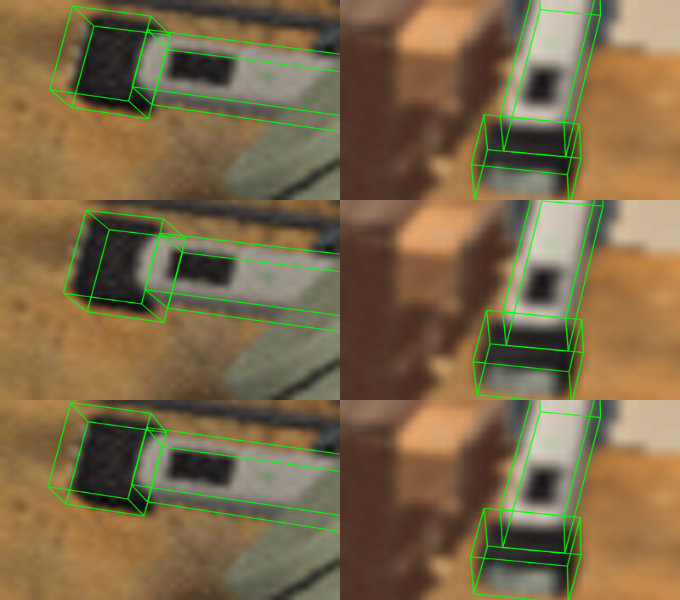

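Call:
{"name": "play_rows", "arguments": {
  "motion": [
    [0,-0.003,0.005,0.02,0],
    [-0.005,-0.012,0.005,0.08,0],
    [-0.015,-0.024,-0.005,0.17,0],
    [-0.028,-0.037,-0.02,0.27,0],
    [-0.042,-0.048,-0.035,0.36,0],
    [-0.054,-0.056,-0.05,0.45,0],
    [-0.062,-0.06,-0.065,0.52,0],
    [-0.065,-0.06,-0.075,0.5376,0]
  ]
}}

```text
time_s: 13.22
ee_pos: [455.3, -348.1, 120.0]
ee_rot: [-140.4, 89.9, 160.4]
force: [-0.3, -0.1, -1.5]
gripper_width: 27.9
```

Call:
{"name": "play_rows", "arguments": {
  "motion": [
    [0,0,-0.006,0,0],
    [0,0,-0.012,0,0],
    [0,0,-0.018,0,0],
    [0,0,-0.022,0,0],
    [0,0,-0.025,0,0],
    [0,0,-0.027,0,0],
    [0,0,-0.027,0,0],
    [0,0,-0.027,0,0]
  ]
}}

```text
time_s: 13.88
ee_pos: [457.0, -347.3, 94.2]
ee_rot: [37.5, 90.0, -21.7]
force: [-0.2, -0.4, -1.6]
gripper_width: 28.2
```

```bash
python3 - <<'E'
from ov import *
f=grab_frame("top");g=grab_frame("side")
draw(f,[],(340,235,420,295),"pics/h1.png")
draw(g,[],(275,130,355,190),"pics/h2.png")
print(sensors.state()["ee_pos"])
E
```

```text
[ 457.04840432 -347.48750289   94.33487913]
```

View pics/h2.png

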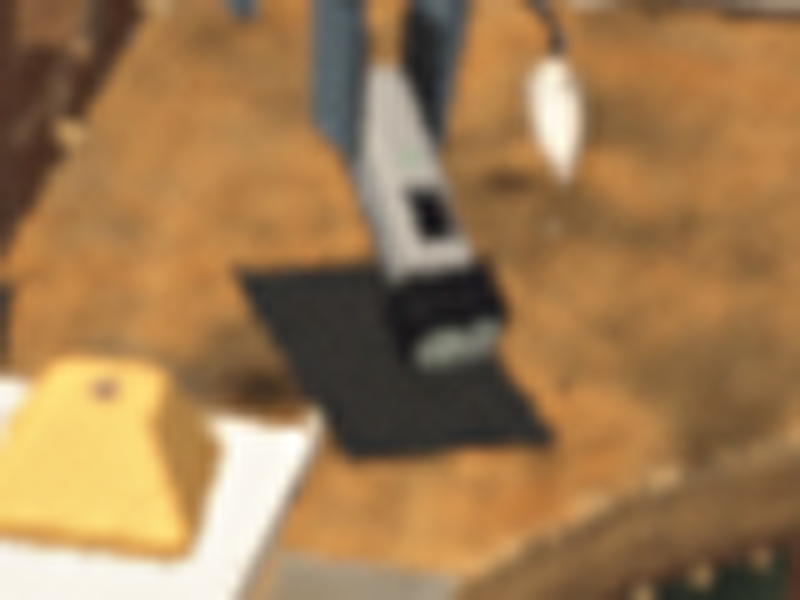

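Call:
{"name": "play_rows", "arguments": {
  "motion": [
    [0,0,-0.005,0,0],
    [0,0,-0.012,0,0],
    [0,0,-0.018,0,0],
    [0,0,-0.023,0,0],
    [0,0,-0.026,0,0],
    [0,0,-0.028,0,0],
    [0,0,-0.029,0,0],
    [0,0,-0.0295,0,0]
  ]
}}

```text
time_s: 14.65
ee_pos: [456.8, -347.4, 64.3]
ee_rot: [160.9, 90.0, 101.8]
force: [0.3, -1.3, -1.7]
gripper_width: 27.9
```

Call:
{"name": "play_rows", "arguments": {
  "motion": [
    [0,0,0,0,0.1],
    [0,0,0,0,0.1],
    [0.001,-0.002,-0.003,0,0.1],
    [0.002,-0.004,-0.008,0,0.1],
    [0.0035,-0.006,-0.013,0,0.1],
    [0.005,-0.0085,-0.018,0,0.1],
    [0.006,-0.011,-0.022,0,0.1],
    [0.008,-0.013,-0.027,0,0.1]
  ],
  "squeeze": 3
}}

```text
time_s: 15.32
ee_pos: [464.9, -360.6, 36.9]
ee_rot: [167.3, 90.0, 108.1]
force: [0.2, -0.5, -0.2]
gripper_width: 28.3
```

Call:
{"name": "play_rows", "arguments": {
  "motion": [
    [0.001,-0.002,-0.004,0,0.1],
    [0.002,-0.003,-0.009,0,0.1],
    [0.0025,-0.004,-0.014,0,0.1],
    [0.003,-0.005,-0.018,0,0.1],
    [0.0037,-0.006,-0.022,0,0.1],
    [0.0037,-0.0065,-0.025,0,0.1],
    [0.0037,-0.007,-0.027,0,0.1],
    [0.0037,-0.007,-0.027,0,0.1]
  ],
  "squeeze": 3
}}

```text
time_s: 15.98
ee_pos: [468.5, -367.1, 10.3]
ee_rot: [135.7, 90.0, 76.5]
force: [1.0, 0.8, -1.6]
gripper_width: 28.0
```

```bash
python3 - <<'E'
from ov import *
f=grab_frame("top");g=grab_frame("side")
draw(f,[],(340,235,420,295),"pics/i1.png")
draw(g,[],(275,130,355,190),"pics/i2.png")
print(sensors.state()["ee_pos"])
E
```

```text
[ 468.34645724 -367.20372846   10.33339113]
```

View pics/i2.png

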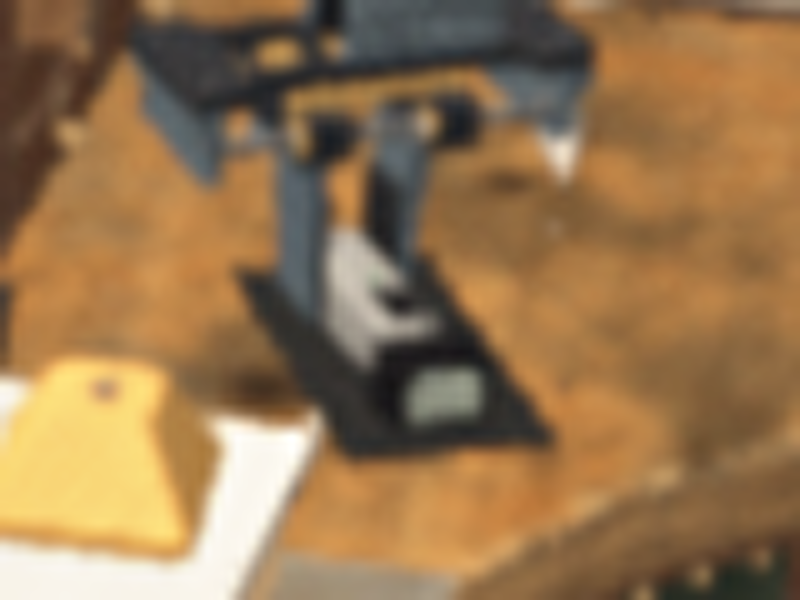

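Call:
{"name": "play_rows", "arguments": {
  "motion": [
    [0,0,-0.001,0,0.3],
    [0,0,-0.001,0,0.4],
    [0,0,-0.001,0,0.5],
    [0,0,-0.001,0,0.6],
    [0,0,-0.001,0,0.65],
    [0,0,-0.001,0,0.65],
    [0,0,-0.001,0,0.65],
    [0,0,0.004,0,0.65]
  ]
}}

```text
time_s: 16.75
ee_pos: [467.9, -366.9, 13.8]
ee_rot: [-162.0, 89.9, 138.9]
force: [0.2, -0.0, -0.2]
gripper_width: 59.4
```

Call:
{"name": "play_rows", "arguments": {
  "motion": [
    [0,0,0.01,0,0.65],
    [0,0,0.025,0,0.65],
    [0,0,0.05,0,0.65],
    [0,0,0.08,0,0.65],
    [0,0,0.11,0,0.65],
    [0,0,0.135,0,0.65],
    [0,0,0.15,0,0.65],
    [0,0,0.15,0,0.65]
  ]
}}

```text
time_s: 17.42
ee_pos: [470.4, -368.9, 169.7]
ee_rot: [20.4, 89.5, -38.8]
force: [0.5, -0.4, -0.2]
gripper_width: 59.1
```

```bash
python3 - <<'E'
from ov import *
f=grab_frame("top");g=grab_frame("side")
it=[(tf(reader(),[448,-333,20],120.8),(0,255,0))]
draw(f,it,(340,235,420,295),"pics/j1.png")
draw(g,it,(275,130,355,190),"pics/j2.png")
s=sensors.state();print(s["ee_pos"],s["ee_rot"],s["gripper_width"])
from fit import *
a=(284,199,322,238)
m=yellow(f,a); print("plated top",fit([(f,a,m)],ingot(),70,np.array([520.5,-76,1.])))
E
```

```text
[ 468.47624269 -367.34013666  165.1374186 ] [ 22.49807823  89.92219779 -36.67632361] 59.36336883873211
plated top (array([ 5.22299311e+02, -7.58538636e+01, -2.26434149e-02]), np.float64(0.03158699159378453))
```

View pics/j1.png

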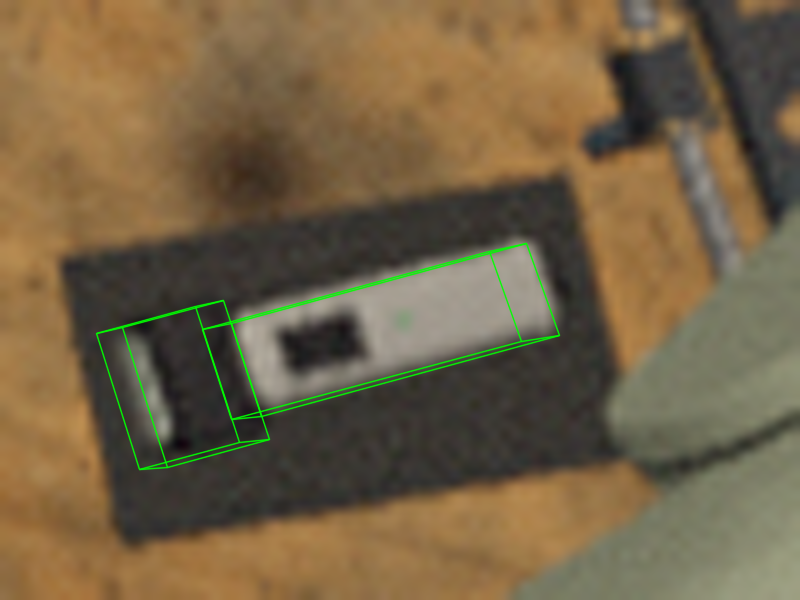

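View pics/j2.png

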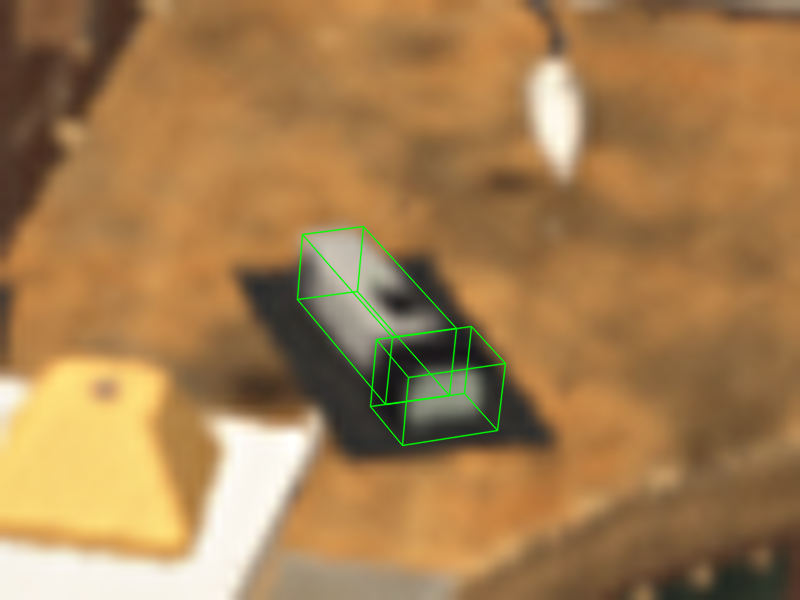

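Call:
{"name": "play_rows", "arguments": {
  "motion": [
    [0.003,0.01,0,-0.05,0.5],
    [0.009,0.035,0,-0.13,0.44],
    [0.018,0.068,0,-0.22,0.44],
    [0.028,0.104,0,-0.31,0.44],
    [0.037,0.14,0,-0.4,0.44],
    [0.045,0.17,0,-0.48,0.44],
    [0.05,0.19,0,-0.5376,0.44],
    [0.0515,0.196,0,-0.5376,0.44]
  ]
}}

```text
time_s: 18.18
ee_pos: [519.4, -168.0, 162.7]
ee_rot: [-124.4, 89.8, 145.8]
force: [-1.2, 0.5, 0.2]
gripper_width: 40.4
```

Call:
{"name": "play_rows", "arguments": {
  "motion": [
    [0,0,-0.01,0,0.44],
    [0,0,-0.03,0,0.44],
    [0,0,-0.05,0,0.44],
    [0,0,-0.07,0,0.44],
    [0,0,-0.082,0,0.44],
    [0,0,-0.088,0,0.44],
    [0,0,-0.089,0,0.44],
    [0,0,-0.089,0,0.44]
  ]
}}

```text
time_s: 18.85
ee_pos: [519.5, -172.1, 74.8]
ee_rot: [-100.1, 89.9, 169.9]
force: [0.9, -0.5, 0.3]
gripper_width: 40.4
```

```bash
python3 - <<'E'
from ov import *
f=grab_frame("top");g=grab_frame("side")
draw(f,[],(265,165,365,240),"pics/k1.png")
draw(g,[],(235,130,335,205),"pics/k2.png")
s=sensors.state();print(s["ee_pos"],s["ee_rot"],s["gripper_width"],s["time_s"])
E
```

```text
[ 520.41266154 -172.01075886   76.00729154] [ 66.05923019  89.91999072 -23.93178001] 40.09064080860329 18.95
```

View pics/k1.png

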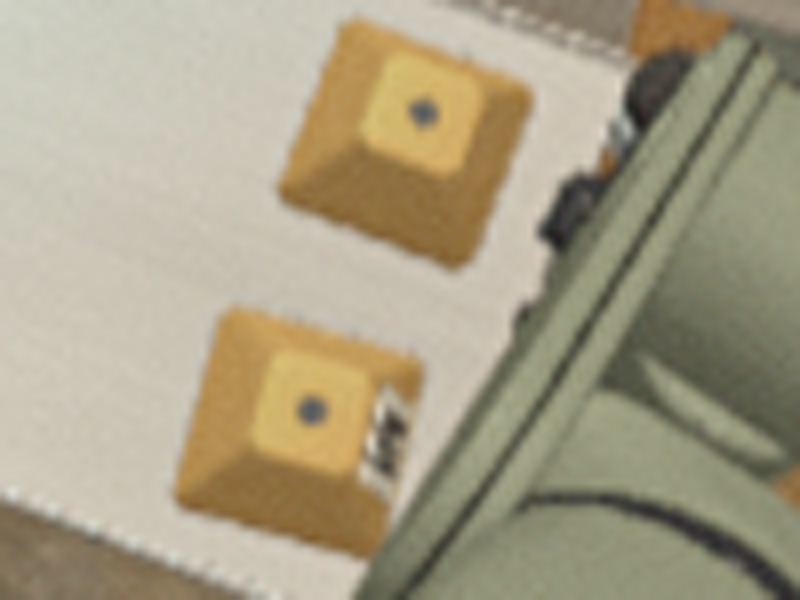

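View pics/k2.png

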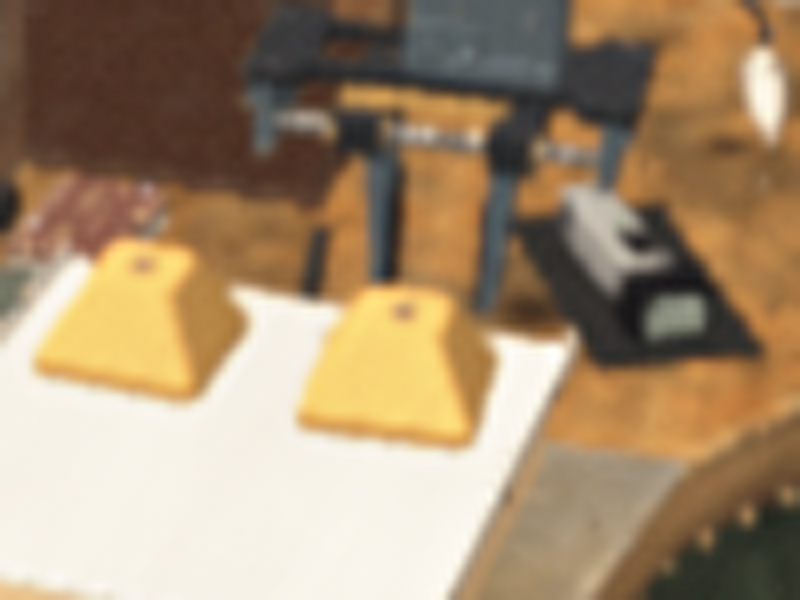

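Call:
{"name": "play_rows", "arguments": {
  "motion": [
    [0,0.005,0,0,0.44],
    [0,0.013,0,0,0.44],
    [0,0.021,0,0,0.44],
    [0.001,0.028,0,0,0.44],
    [0.001,0.034,0,0,0.44],
    [0.001,0.039,0,0,0.44],
    [0.001,0.043,0,0,0.44],
    [0.002,0.047,0,0,0.44]
  ]
}}

```text
time_s: 19.62
ee_pos: [522.1, -126.0, 75.8]
ee_rot: [5.6, 89.7, -84.2]
force: [-2.1, -9.6, 0.2]
gripper_width: 40.8
```

Call:
{"name": "play_rows", "arguments": {
  "motion": [
    [0,0.004,0,0,0.44],
    [0.001,0.009,0,0,0.44],
    [0.001,0.014,0,0,0.44],
    [0.002,0.019,0,0,0.44],
    [0.002,0.024,0,0,0.44],
    [0.003,0.029,0,0,0.44],
    [0.003,0.034,0,0,0.44],
    [0.004,0.038,0,0,0.44]
  ]
}}

```text
time_s: 20.28
ee_pos: [525.9, -88.1, 75.8]
ee_rot: [2.4, 89.7, -87.4]
force: [-2.4, -9.3, 1.2]
gripper_width: 40.2
```

```bash
python3 - <<'E'
from ov import *
f=grab_frame("top");g=grab_frame("side")
draw(f,[],(235,165,335,240),"pics/l1.png")
draw(g,[],(235,130,335,205),"pics/l2.png")
s=sensors.state();print(s["ee_pos"],s["ee_rot"],s["gripper_width"],s["time_s"],s["force"])
E
```

```text
[526.09465495 -87.42090722  75.78443264] [  5.9287379   89.78841125 -83.89434645] 40.26367415040895 20.3833 [-0.99649976 -5.54608514  0.30136987]
```

View pics/l2.png

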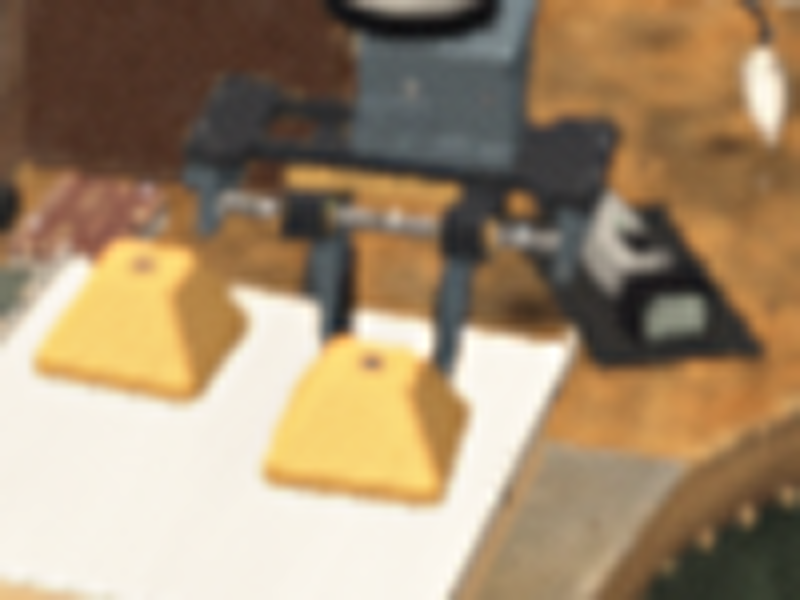

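View pics/l1.png

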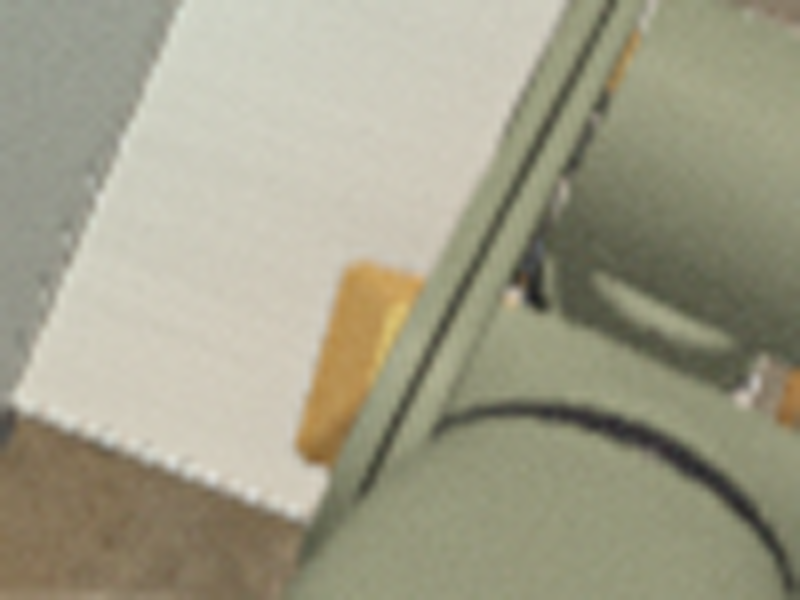

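Call:
{"name": "play_rows", "arguments": {
  "motion": [
    [0,0.004,0,0,0.44],
    [0.001,0.01,0,-0.01,0.44],
    [0.002,0.016,0,-0.02,0.44],
    [0.002,0.022,0,-0.03,0.44],
    [0.003,0.028,0,-0.03,0.44],
    [0.003,0.034,0,-0.04,0.44],
    [0.004,0.04,0,-0.04,0.44],
    [0.005,0.046,0,-0.04,0.44]
  ]
}}

```text
time_s: 21.05
ee_pos: [530.7, -42.4, 75.8]
ee_rot: [-0.8, 89.7, -92.9]
force: [-1.7, -10.3, 3.3]
gripper_width: 40.2
```

Call:
{"name": "play_rows", "arguments": {
  "motion": [
    [0.001,0.006,0,0,0.44],
    [0.001,0.012,0,0,0.44],
    [0.002,0.018,0,0,0.44],
    [0.002,0.024,0,0,0.44],
    [0.003,0.03,0,0,0.44],
    [0.004,0.036,0,0,0.44],
    [0.004,0.042,0,0,0.44],
    [0.005,0.047,0,0,0.44]
  ]
}}

```text
time_s: 21.72
ee_pos: [535.6, 4.7, 75.8]
ee_rot: [-2.4, 89.7, -94.5]
force: [-2.8, -10.3, 3.7]
gripper_width: 40.2
```

```bash
python3 - <<'E'
from ov import *
g=grab_frame("side")
draw(g,[],(215,140,335,230),"pics/m2.png")
s=sensors.state();print(s["ee_pos"],s["gripper_width"],s["time_s"],s["force"])
E
```

```text
[535.78120333   5.69006737  75.77368587] 39.93185639133777 21.7667 [-0.03970383 -6.96645677  3.53343605]
```

View pics/m2.png

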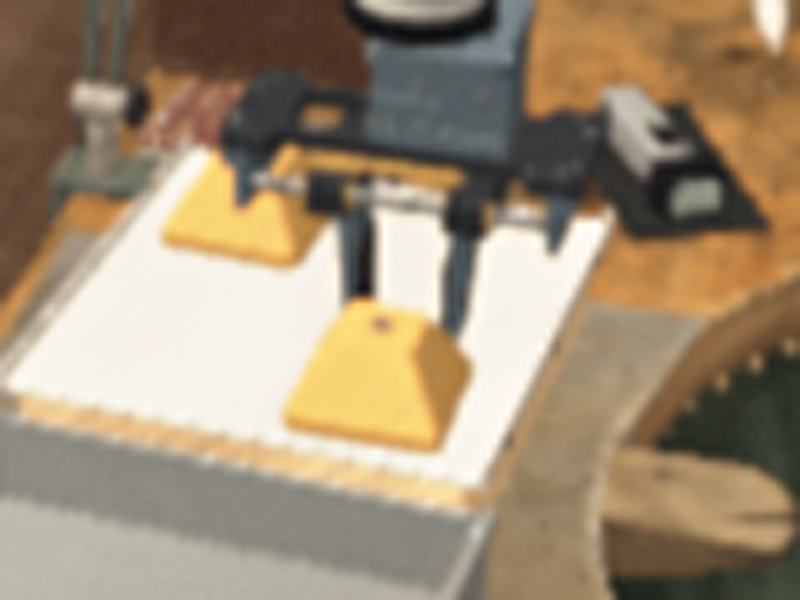

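Call:
{"name": "play_rows", "arguments": {
  "motion": [
    [0.001,0.006,0,0,0.44],
    [0.001,0.012,0,0,0.44],
    [0.002,0.018,0,0,0.44],
    [0.002,0.024,0,0,0.44],
    [0.003,0.03,0,0,0.44],
    [0.003,0.035,0,0,0.44],
    [0.004,0.04,0,0,0.44],
    [0.004,0.045,0,0,0.44]
  ]
}}

```text
time_s: 22.43
ee_pos: [539.8, 49.3, 75.8]
ee_rot: [0.7, 89.7, -91.4]
force: [-1.0, -10.9, 2.1]
gripper_width: 39.9
```

Call:
{"name": "play_rows", "arguments": {
  "motion": [
    [0,0.005,0,0,0.44],
    [0.001,0.01,0,0,0.44],
    [0.001,0.015,0,0,0.44],
    [0.002,0.02,0,0,0.44],
    [0.002,0.025,0,0,0.44],
    [0.003,0.03,0,0,0.44],
    [0.003,0.035,0,0,0.44],
    [0.004,0.04,0,0,0.44]
  ]
}}

```text
time_s: 23.1
ee_pos: [543.6, 92.5, 75.4]
ee_rot: [-138.0, 90.0, 129.7]
force: [-0.4, -1.1, 0.6]
gripper_width: 39.9
```

```bash
python3 - <<'E'
from ov import *
g=grab_frame("side")
draw(g,[],(200,140,320,230),"pics/n2.png")
s=sensors.state();print(s["ee_pos"],s["gripper_width"],s["time_s"],s["force"])
E
```

```text
[543.92902897  93.2874428   75.30359858] 40.171735133084695 23.15 [ 0.83545244  1.10510135 -0.33347642]
```

View pics/n2.png

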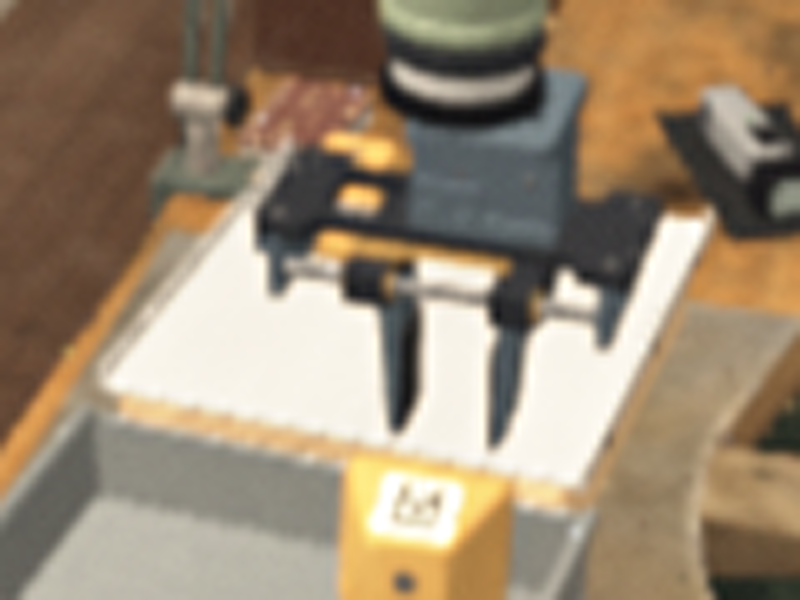

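```bash
python3 - <<'E'
from ov import *
g=grab_frame("side");f=grab_frame("top")
draw(g,[],(180,170,300,260),"pics/o2.png")
draw(f,[],(180,130,300,220),"pics/o1.png")
E
```

```text
(no output)
```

View pics/o2.png

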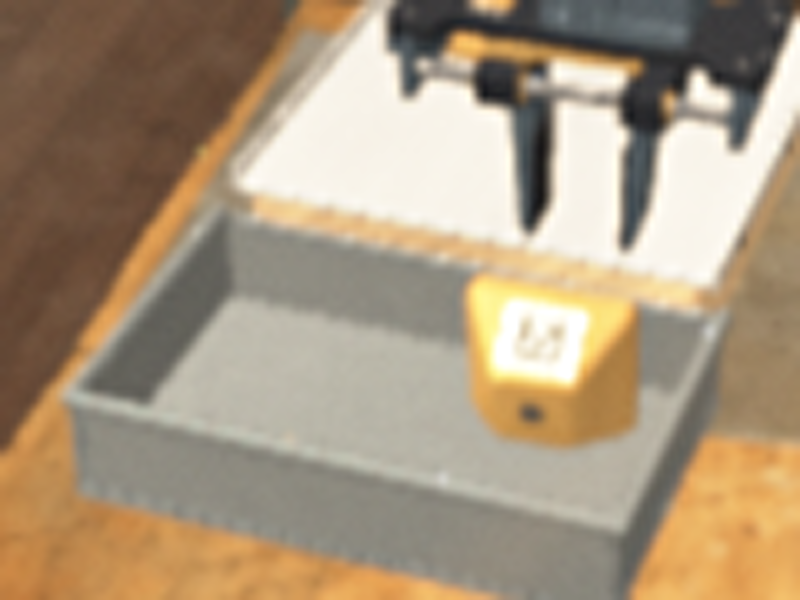

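View pics/o1.png

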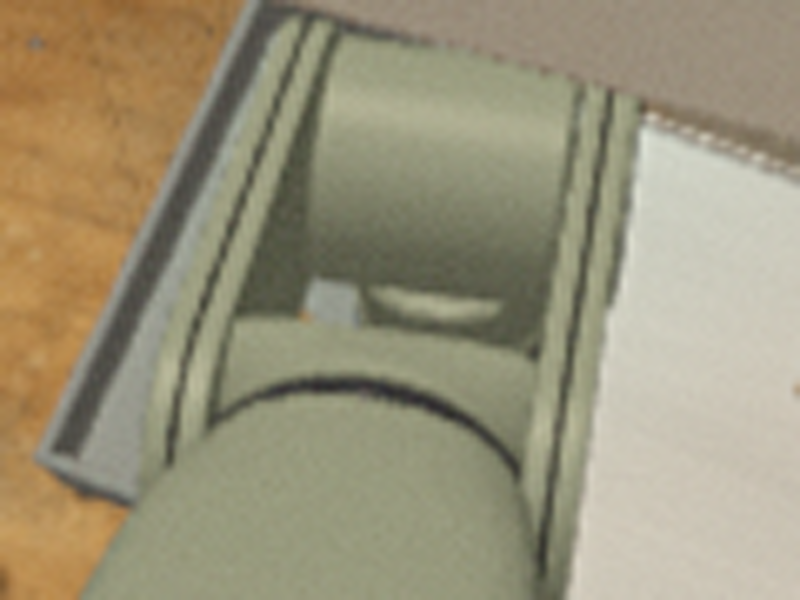

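Call:
{"name": "play_rows", "arguments": {
  "motion": [
    [0,0,0.01,0,0.44],
    [0,-0.005,0.03,0,0.44],
    [-0.005,-0.015,0.06,0,0.44],
    [-0.015,-0.03,0.09,0,0.44],
    [-0.03,-0.05,0.12,0,0.44],
    [-0.05,-0.075,0.145,0,0.44],
    [-0.07,-0.105,0.16,0,0.44],
    [-0.085,-0.135,0.165,0,0.44]
  ]
}}

```text
time_s: 23.92
ee_pos: [458.7, -44.3, 244.1]
ee_rot: [84.2, 89.7, -8.0]
force: [-0.3, -0.8, -0.5]
gripper_width: 39.9
```

Call:
{"name": "play_rows", "arguments": {
  "motion": [
    [-0.01,-0.03,0.005,0,0.44],
    [-0.025,-0.065,0.01,0,0.44],
    [-0.035,-0.1,0.01,0,0.44],
    [-0.045,-0.135,0.01,0,0.44],
    [-0.055,-0.17,0.01,0,0.44],
    [-0.06,-0.2,0.01,0,0.44],
    [-0.065,-0.22,0.01,0,0.44],
    [-0.065,-0.23,0.01,0,0.44]
  ]
}}

```text
time_s: 24.58
ee_pos: [392.9, -275.7, 251.0]
ee_rot: [6.1, 89.9, -86.4]
force: [0.5, 0.7, 0.2]
gripper_width: 39.9
```

```bash
python3 - <<'E'
from ov import *
from fit import *
np.set_printoptions(suppress=True,precision=1)
g=grab_frame("side");f=grab_frame("top")
b=(296,163,337,202)
mb=yellow(f,b); print("plain top",fit([(f,b,mb)],ingot(),70,np.array([641,-88,-5.])))
print(onz(f,finder.spot_in(f,"plated_ingot")[0]["point"],40))
def tip(pos,yaw,ang):
    a=np.deg2rad(-ang);Rx=np.array([[1,0,0],[0,np.cos(a),-np.sin(a)],[0,np.sin(a),np.cos(a)]])
    S=[(Rx@np.array(p,float),Rx@np.array(q,float)) for p,q in ingot()]
    m=min(min(p[2],q[2]) for p,q in S); S=[(p-[0,0,m],q-[0,0,m]) for p,q in S]
    return tf(S,np.array(pos),yaw)
it=[(tip([547,150,4],-6,120),(0,0,255)),(tip([547,140,4],-6,90),(0,255,0))]
draw(g,it,(200,190,290,257),"pics/p2.png")
draw(f,it,(190,140,290,215),"pics/p1.png")
cv2.imwrite("pics/p3.png",f["img"])
s=sensors.state();print(s["ee_pos"],s["force"],s["time_s"])
E
```

```text
plain top (array([642.9, -86.9,  -6.3]), np.float64(0.033144889213093776))
[547.6 222.1  40. ]
[ 394.  -273.1  250.6] [ 0.2  0.5 -0.6] 24.7333
```

View pics/p1.png

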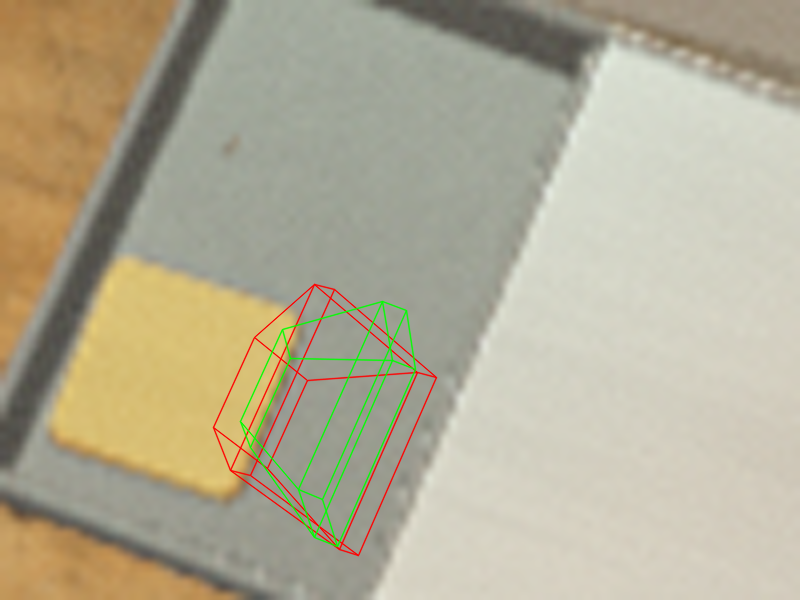

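View pics/p2.png

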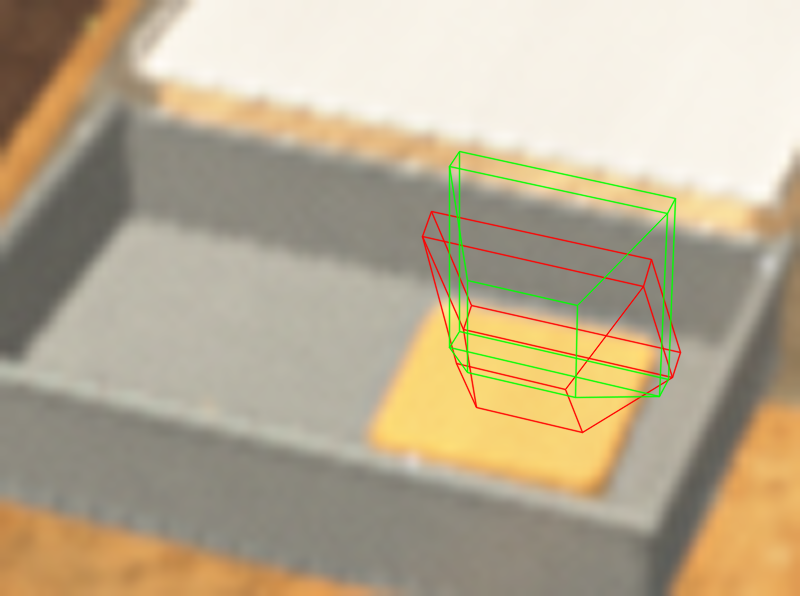

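View pics/p3.png

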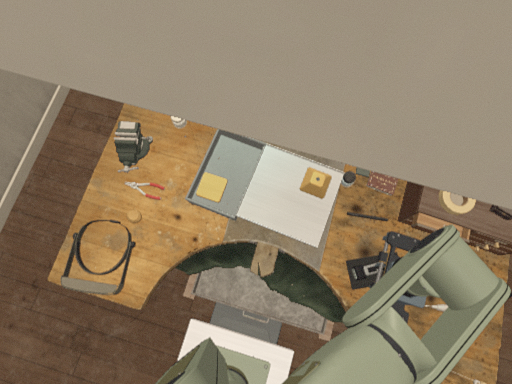

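Call:
{"name": "play_rows", "arguments": {
  "motion": [
    [0,0,0,0,0.44],
    [0,0,0,0,0.44],
    [0,0,0,0,0.44],
    [0,0,0,0,0.44],
    [0,0,0,0,0.44],
    [0,0,0,0,0.44],
    [0,0,0,0,0.44],
    [0,0,0,0,0.44]
  ]
}}

```text
time_s: 25.4
ee_pos: [394.0, -273.3, 250.5]
ee_rot: [95.9, 90.0, 3.6]
force: [-0.4, -0.1, 0.5]
gripper_width: 40.1
```

```bash
python3 - <<'E'
from ov import *
from workcell import job_done
g=grab_frame("side"); draw(g,[],(180,120,340,240),"pics/z.png")
s=sensors.state();print(s["qvel"],s["force"],s["time_s"])
print(job_done())
E
```

```text
[-0.0507285   0.02408336  0.0078365   0.01967347 -0.00195369  0.01465264] [ 0.01565765  1.1656793  -1.23281803] 25.45
the job is handed in; nothing more can be done
None
```

View pics/z.png

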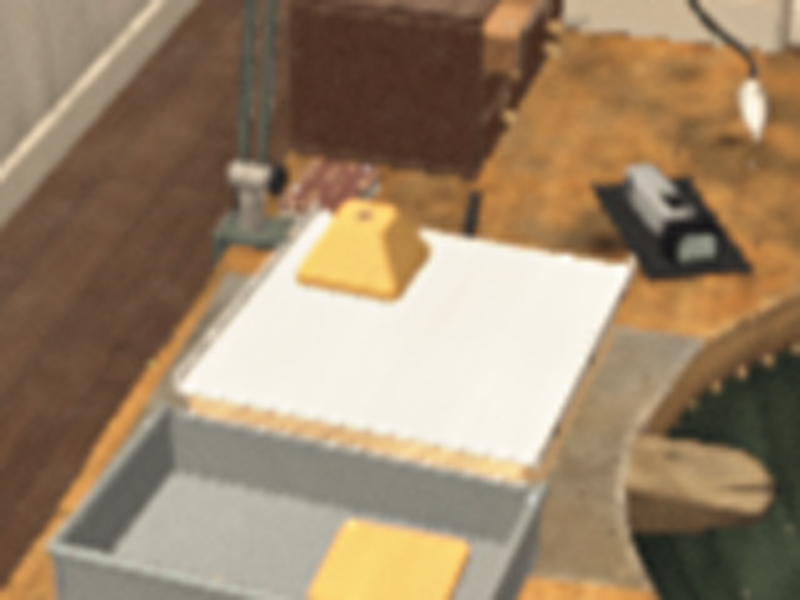

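The job is done and was handed in at 25.5 s of the 64 s allowed.

**What I did**
- **Reading the plate:** I gripped the reader near its tail with a light squeeze and raised it with its head still on the mat. That pitched it about 30° down in the fingers, and I then clamped it firmly. I held it facing the plate about 10 cm away for more than 3 s, touching nothing.
- **Laying the reader back:** I lowered it the same way in reverse, so it lies flat and right way up near the middle of its mat.
- **Moving the ingot:** I pushed the plated ingot along the table with two spread fingertips on its lip, at about 10 N, until it tipped off the end. It rolled over in the bin and lies upside down on the bin floor, clear of the table.

**Last checks**
- The final side picture shows the reader on its mat, the plated ingot in the bin, and the plain ingot on its table. The plain ingot's fitted position moved by no more than 0.1 mm.
- The jar, pen and wax look undisturbed in the last top picture. I did not measure them again.
- The arm stands still about 250 mm above the bench, touching nothing.

**What is less certain**
- **Pitch and distance while reading:** these come from the lift geometry and model overlays. I estimate a pitch of 30–32°, a distance of about 100–105 mm and an aim error of a few mm.
- **Point finder:** its readings of the reader and plate scattered by 5 mm or more. A few were plainly wrong, so I discarded those.

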